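# Load the polishing tumbler and set its timer

## Task

Pick up the steel cup and, from close above the tumbler's orange bowl, pour all six polishing stones out of it into the bowl. Stand the empty cup upright on the bench again, and once the bowl is loaded turn the tumbler's timer dial clockwise as far as it will go, to the red mark. Do not push or knock over anything else on the bench.

Things in the scene. Friction and masses are not known exactly. Their poses are not given: they have to be found in the camera images.
- cup: Open steel cup, loose, standing on the bench, half filled with six polishing stones. 85 mm tall; outside diameter 56 mm at the foot, 68 mm at the rim, straight tapered side, wall 3 mm, bottom 5 mm, no handle, about 120 g. Origin: centre of its underside; z towards the mouth
- cup_rim (a point): centre of the cup's mouth, 85 mm above its underside; moves with the cup
- tumbler: Bench polishing tumbler, fixed: round blue drive housing carrying an open orange bowl, blue console on its robot side. Local x -157 to +166 mm, 192 mm wide at the bowl, 130 at the console. The console's grey face slopes 29 deg, facing up and to local -x; edges 20 and 100 mm above the bench. Origin on the bench, 70 mm before the bowl's centre; x from console to bowl, z up
- bowl (a point): centre of the bowl's inner floor, 65 mm above the bench. Bowl round, open on top, inside about 136 mm across at the floor, 184 mm at the rim, wall 4 mm, rim 140 mm above the bench; a cone-shaped hub (32 mm wide, 44 mm high) stands in the middle of its floor
- dial (a joint): the tumbler's timer dial, rad, growing clockwise as seen facing the console: 0 is off, 3.4 the end stop at full (red mark). Stiff (about 0.08 N m), stays where left
- dial_grip (a point): on the dial's axis at grip height, 37 mm out from the console's face. z: dial axis, out of the face, 29 deg from vertical. x: along the grip bar, turning with the dial; upslope at dial 0. Black bar 57 mm long, 14 thick, 32 high (top 7 mm above this point) on a disc 60 mm wide, 8 thick; a white line on the bar's -x half is the pointer, at full it meets the red square on the face
- sleeve: bystander: brown sanding sleeve, a tube 62 mm in diameter and 55 mm tall standing on end; origin centre of its underside
- glue: bystander: yellow glue bottle, 60 mm in diameter, 170 mm tall; origin centre of its underside
- offcut: bystander: wooden offcut 110 x 45 x 22 mm lying flat; origin centre of its underside
- clamp: bystander: spring clamp lying flat, about 140 x 80 x 20 mm, red handles, black jaws; origin at its pivot, on the bench
- hammer: bystander: hammer lying flat, 260 mm long, wooden handle, steel head; origin under its middle
- tin: bystander: metal tin, 72 mm in diameter, 80 mm tall; origin centre of its underside
- stone1: polishing stone 1 of 6: a rounded ceramic piece, 22 mm long and 18 mm thick, 12 g, loose in the cup at the start. Origin on its side, 9 mm from its middle line (turns with the stone)
- stone2: polishing stone 2 of 6: a rounded ceramic piece, 22 mm long and 18 mm thick, 12 g, loose in the cup at the start. Origin on its side, 9 mm from its middle line (turns with the stone)
- stone3: polishing stone 3 of 6: a rounded ceramic piece, 22 mm long and 18 mm thick, 12 g, loose in the cup at the start. Origin on its side, 9 mm from its middle line (turns with the stone)
- stone4: polishing stone 4 of 6: a rounded ceramic piece, 22 mm long and 18 mm thick, 12 g, loose in the cup at the start. Origin on its side, 9 mm from its middle line (turns with the stone)
- stone5: polishing stone 5 of 6: a rounded ceramic piece, 22 mm long and 18 mm thick, 12 g, loose in the cup at the start. Origin on its side, 9 mm from its middle line (turns with the stone)
- stone6: polishing stone 6 of 6: a rounded ceramic piece, 22 mm long and 18 mm thick, 12 g, loose in the cup at the start. Origin on its side, 9 mm from its middle line (turns with the stone)

How it is judged:
By the outcome, as a careful person would: the job done as asked, in the order asked, and still so for the second after the job is handed in, with the robot touching nothing.
It also fails if it takes over 72 s, if anything falls off the work surface, if the arm or the gripper's body presses on something with over 40 N, if the wrist force passes 120 N, or if a joint passes its speed limit or range.

## Robot

A 7-joint arm with a two-finger parallel gripper is mounted at the origin on the work surface. World frame = base frame: x ahead of the robot, y to its left, z up, the work surface at z = 0. Lengths are in m, angles in rad, forces in N, time in s.
With the tool pointing down it reaches from about 0.4 to 0.875 m from the base axis. Payload 19.3 kg.
Tool frame: the origin (TCP) lies on the centre line of the jaws, within the pads' length; the fingertips stand 14 mm ahead of it and the grasp point (between the pads) lies 5 mm behind it; z points along the fingers, y is the line along which they close (so a half turn about z gives the same grasp; the last joint's range is limited). The gripper opens to 85 mm and grips with 20 to 120 N. Pads are 22 mm wide; open, the fingers measure 114 mm over their backs; the gripper's body (76 mm by 85 mm) begins 54 mm behind the grasp point. The pads swing forward as they close: fully open they stand 13 mm farther back than shut.
Start: joints at [-1.398, 0.521, -0.036, 1.599, 0.021, 1.021, -0.113], TCP at [0.15, 0.607, 0.245] pointing down, gripper open.
Joint ranges: [-2.91, 2.91], [-0.3, 2.13], [-1.5, 1.42], [0.17, 2.43], [-1.26, 4.41], [0.16, 1.93], [-2.52, 2.52]. Speed limits (rad/s): [1.89, 1.89, 2.39, 2.39, 3.01, 3.01, 3.01].

## Interface

Orientations are given as [roll, pitch, yaw] about the fixed x, y, z axes, in that order (R = Rz(yaw) Ry(pitch) Rx(roll)).
In Python, from workcell import bot, grab_frame, regions_of gives the robot as it stands. The module is installed in compiled form; this text tells all that it offers.
- The arm moves only by the tool play_rows, never from a script. Its argument "plan" is a list of rows, each a list of 3 entries, a list of its own where there are three numbers: the shift along the tool's x, y, z in units of 2.5 cm (1.0 is 2.5 cm), then the turn, a rotation vector about the tool's x, y, z in units of 0.15 rad (1.0 is 0.15 rad), then the closure, from -1 (fully open) to 1 (shut). In form: [[[tx, ty, tz], [rx, ry, rz], jaw], ...]. A call has 1 to 20 rows; each row shifts and turns the commanded pose from where the row before left it, along the tool's axes as they then stand; what a row does not reach is not made up. A row lasts 1/8 s, in which the tool goes at most 62.5 mm and 10.7 degrees, less where a joint would pass 70% of its speed; a pose out of reach is approached as far as the arm can. A call with a number of a shift or a turn outside -1 to 1 is refused whole. A call with a gripper value outside its range is refused whole. The fingers move at their own pace and stop on an object; "newtons" is the grip in N (left out, the last holds). Time passes only in rows, so rows that do not move let the fingers close. It gives the time, the measured TCP pose, the force, the opening and the grip force at its end, in the units of the state.
- bot.observe(): the state, without advancing time (a new reading comes with each control period).
- grab_frame(name): name is "scene" or "side" or "wrist"; returns a dict with "pixels" (480x640x3 uint8, red, green, blue), "depth" (480x640 float32, m along the optical axis (not along the pixel's ray), 0 where there is no reading), "camera_matrix" (3x3 intrinsics, pixels), "R" (3x3) and "t" (3): a world point X has camera coordinates R X + t. Camera axes: x right, y down, z forward; pixel columns grow to the right and rows downward; lengths in m; the calibration is good to about 2 mm. A picture is of the moment at which its call begins.
- bot.job_done(): hands the job in; it is judged then, once.
Trained networks look in the newest picture that a camera, given by its name, has taken for a name from the list of things; names that differ only in an ending like _2 or _b are one class to them, and where a whole thing is asked for, a point or a joint stands for the part that bears it (a point fixed in the world has none). Each returns a list of dicts, best first, with "p" (0 to 1); they miss things now and then, are a little off and sometimes report something else, mostly with a low value. They report only what shows in the picture. A call takes as long as a camera call.
- regions_of(thing, camera): "mask" (480x640 bool, what is visible of it) and "box" ([left, top, right, bottom] in pixels, round what is visible of it).
The state is a dict: "clock": time; "qpos": joint angles; "qd": joint speeds; "joint_efforts": joint torques, N m; "position": TCP position; "tool_rot": TCP orientation; "force": force on the tool from outside, world axes, zero at the start; "moment": the same for the moment, N m; "grip_width": finger opening in m; "finger_force": force on a finger pad.
Only numpy, scipy, OpenCV 4.12 (cv2) and the standard library are available. Lean on these libraries where they do the work, as an engineer would, in place of code of your own. Each camera call takes 0.05 s, during which the arm holds its last target. There are 200 camera calls.

## Working session

There is one attempt and no reset: what is moved stays moved. The work goes in short steps, Python scripts to look and compute and a tool call to move; the robot and the scene stay as the last step left them, time stands still between calls to the robot, and variables do not carry over. Pictures are saved under pics/ and viewed, at most 10 in all, crops included, and the job is handed in when it is done.

Besides the shell and the picture viewer there is one more tool, called after "Emit:" as a command line: name --argument value ..., lists and objects as JSON in quotes. play_rows: Moves the arm, as the interface text tells. Its arguments: {"type":"object","properties":{"plan":{"type":"array"},"newtons":{"type":"number"}},"required":["plan"]}

```bash
mkdir -p pics; cat > h.py <<'E'
import numpy as np, cv2
from workcell import bot, grab_frame, regions_of
from scipy.spatial.transform import Rotation as Ro
def cloud(f):
    d=f["depth"];K=f["camera_matrix"];v,u=np.mgrid[:480,:640]
    c=np.stack([(u-K[0,2])/K[0,0]*d,(v-K[1,2])/K[1,1]*d,d],-1)
    return (c-f["t"])@f["R"]
def save(f,n): cv2.imwrite(f"pics/{n}.png",f["pixels"][:,:,::-1])
E
python3 - <<'E'
from h import *
o=bot.observe();print(o)
ims=[]
for c in("scene","side"):
    f=grab_frame(c);P=cloud(f);ims.append(f["pixels"])
    print(c,"cam",(-f["R"].T@f["t"]).round(3))
    for n in["cup","tumbler","dial","sleeve","glue","offcut","clamp","hammer","tin"]:
        r=regions_of(n,c)
        for q in r[:1]:
            m=q["mask"]&(f["depth"]>0);X=P[m]
            if len(X): print(n,round(q["p"],2),q["box"],len(X),np.percentile(X,[2,50,98],axis=0).round(3).tolist())
    save(f,c)
E
```

```text
{'clock': 0.0, 'qpos': array([-1.39820649,  0.52203276, -0.03631206,  1.59997446,  0.02114773,
        1.02109685, -0.11279276]), 'qd': array([ 1.24133799e-05,  1.34153098e-03, -6.30506888e-04,  2.05751685e-04,
       -1.12820750e-03, -2.81759507e-04, -5.52422560e-05]), 'joint_efforts': array([ 8.96564393e-05, -9.27134585e+01,  1.97983235e+00, -3.69929874e+01,
        1.77437591e-02,  8.39708315e-03, -6.86409317e-05]), 'position': array([0.15021173, 0.6063627 , 0.24472621]), 'tool_rot': array([-3.14046455e+00,  4.29337450e-05,  2.89875887e+00]), 'force': array([0.56595375, 0.02833567, 0.19417181]), 'moment': array([-0.040997  ,  0.0518108 ,  0.02285381]), 'finger_force': 0.0, 'grip_width': 0.0855057837980096}
scene cam [1.011 0.302 0.957]
cup 0.58 [405.1, 229.9, 438.4, 276.5] 1032 [[0.414, 0.136, 0.002], [0.443, 0.166, 0.056], [0.478, 0.197, 0.085]]
tumbler 0.87 [214.5, 204.7, 353.3, 328.8] 10655 [[0.506, -0.155, 0.013], [0.669, -0.057, 0.074], [0.788, 0.02, 0.139]]
dial 0.81 [306.7, 206.1, 336.2, 233.5] 500 [[0.51, -0.077, 0.082], [0.526, -0.05, 0.093], [0.552, -0.024, 0.109]]
sleev
[... 1044 characters left out ...]
.199, 0.088]]
sleeve 0.6 [257.8, 163.8, 278.0, 194.7] 546 [[0.534, 0.242, 0.003], [0.562, 0.261, 0.036], [0.59, 0.301, 0.058]]
glue 0.9 [333.2, 132.9, 357.3, 184.9] 905 [[0.734, 0.156, 0.005], [0.754, 0.169, 0.087], [0.785, 0.198, 0.171]]
offcut 0.76 [175.4, 156.8, 213.3, 184.3] 611 [[0.339, 0.394, -0.001], [0.391, 0.408, 0.021], [0.445, 0.441, 0.027]]
clamp 0.89 [295.7, 426.9, 369.3, 471.5] 1176 [[0.326, -0.49, 0.005], [0.392, -0.468, 0.018], [0.456, -0.425, 0.023]]
hammer 0.84 [285.8, 114.4, 314.7, 174.5] 710 [[0.65, 0.263, 0.005], [0.717, 0.414, 0.023], [0.788, 0.502, 0.031]]
tin 0.76 [412.1, 372.3, 454.0, 415.0] 1361 [[0.588, -0.507, 0.003], [0.613, -0.48, 0.078], [0.652, -0.441, 0.085]]
```

View pics/scene.png

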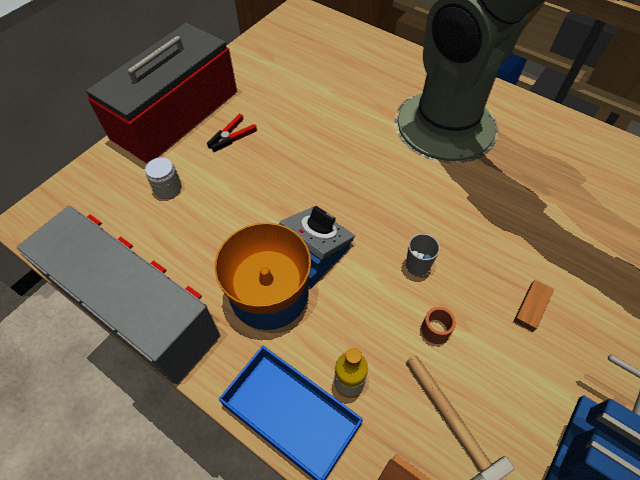

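View pics/side.png

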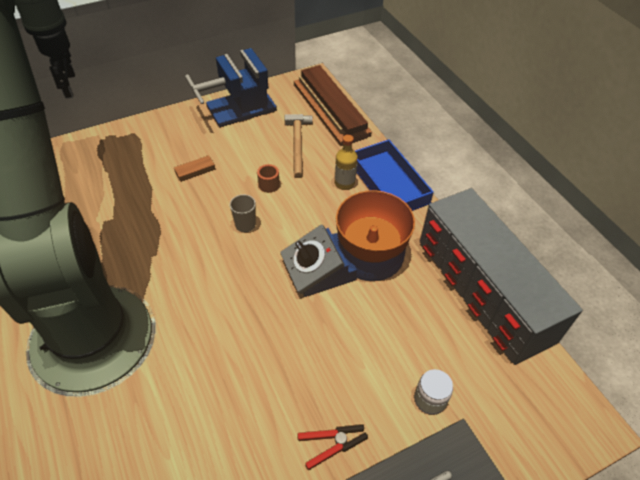

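The scene view shows the cup at about (422,255), the bowl at (265,270) and the dial at (320,222). The side view agrees, with the cup at (244,212), and its "dial" detection is really the cup. Next I measure cup, bowl and dial precisely.

```bash
cat > m.py <<'E'
from h import *
from scipy.optimize import least_squares
def circ(X,r):
    g=least_squares(lambda p:np.hypot(X[:,0]-p[0],X[:,1]-p[1])-r,X[:,:2].mean(0),loss="soft_l1",f_scale=.002)
    return g.x.round(4),np.abs(g.fun).mean().round(4),len(X)
for c in("scene","side"):
    f=grab_frame(c);P=cloud(f)
    m=regions_of("cup",c)[0]["mask"]&(f["depth"]>0);X=P[m];print(c,"cup rim",circ(X[(X[:,2]>.080)&(X[:,2]<.09)],.0325))
    m=regions_of("tumbler",c)[0]["mask"]&(f["depth"]>0);X=P[m]
    R=X[(X[:,2]>.135)&(X[:,2]<.145)];b=circ(R,.094);print("bowl rim",b)
    # console face fit
    rr=np.hypot(*(X[:,:2]-b[0]).T);F=X[(rr>.12)&(X[:,2]>.02)&(X[:,2]<.1)]
    def res(p): # dist to plane sloping 29deg
        n=np.array([-np.sin(.506)*np.cos(p[0]),-np.sin(.506)*np.sin(p[0]),np.cos(.506)]);return F@n-p[1]
    g=least_squares(res,[.5,.2],loss="soft_l1",f_scale=.002);print("yaw",g.x,np.median(np.abs(g.fun)),len(F))
    np.savez(f"{c}.npz",X=X,col=f["pixels"][m],b=b[0],p=g.x)
E
python3 m.py; python3 - <<'E'
import numpy as np,cv2
for c in("scene","side"):
    z=np.load(f"{c}.npz");X=z["X"];b=z["b"];psi,d=z["p"]
    u=np.array([np.cos(psi),np.sin(psi)]);v=np.array([-u[1],u[0]])
    L=np.c_[(X[:,:2]-b)@u+.07,(X[:,:2]-b)@v,X[:,2]]
    s,k=np.sin(.506),np.cos(.506)
    n=np.array([-s,0,k]);e=np.array([k,0,s])
    dd=d-(np.append(b,0)@np.array([-s*u[0],-s*u[1],k]))-.07*(-s)*1
    h=L@n-dd;m=(h>.025)&(np.hypot(L[:,0]-.07,L[:,1])>.1)&(h<.055)
    A=np.c_[L@e,L[:,1]][m]
    top=(h[m]>.035)
    (cx,cy),sz,an=cv2.minAreaRect(A[top].astype(np.float32)*1000)
    print(c,"dd",dd,"edges z->",[( (zz/k-0) ) for zz in(.02,.1)],"rect",cx,cy,sz,an,top.sum(),h[m].max())
    fm=(abs(h)<.003)&(np.hypot(L[:,0]-.07,L[:,1])>.1); print("face local y range",np.percentile(L[fm,1],[1,99]),"x",np.percentile(L[fm,0],[1,99]),"z",np.percentile(L[fm,2],[1,99]))
    dm=(h>.005)&(h<.011)&(np.hypot(L[:,0]-.07,L[:,1])>.11);print("disc",np.c_[L@e,L[:,1]][dm].mean(0),np.ptp(np.c_[L@e,L[:,1]][dm],axis=0))
E
```

```text
scene cup rim (array([0.4461, 0.1664]), np.float64(0.0011), 151)
bowl rim (array([ 0.7014, -0.0667]), np.float64(0.0013), 635)
yaw [-0.18489808 -0.19683766] 0.004287822812144765 1932
side cup rim (array([0.4476, 0.1629]), np.float64(0.0015), 118)
bowl rim (array([ 0.7026, -0.0707]), np.float64(0.0016), 432)
yaw [ 0.00831886 -0.1974991 ] 0.004047988219888166 2502Traceback (most recent call last):
  File "<stdin>", line 13, in <module>
    return umr_maximum(a, axis, None, out, keepdims, initial, where)
ValueError: zero-size array to reduction operation maximum which has no identity
```

```bash
cat > d.py <<'E'
import numpy as np,cv2
b0=np.array([.702,-.0687]);t=np.tan(np.radians(29));s,k=np.sin(np.radians(29)),np.cos(np.radians(29))
n=np.array([-s,0,k]);e=np.array([k,0,s])
def loc(X,psi,b):
    u=np.array([np.cos(psi),np.sin(psi)]);v=np.array([-u[1],u[0]])
    return np.c_[(X[:,:2]-b)@u+.07,(X[:,:2]-b)@v,X[:,2]]
for c in("scene","side"):
    z=np.load(f"{c}.npz");X=z["X"];b=z["b"];best=(0,)
    X=X[np.hypot(*(X[:,:2]-b).T)>.1]
    for psi in np.arange(-.8,.8,.01):
        for o in np.arange(-.006,.007,.002):
            L=loc(X,psi,b);h=(L-[-.157,0,.02])@n-o
            i=(abs(h)<.002)&(abs(L[:,1])<.067)
            if i.sum()>best[0]:best=(i.sum(),psi,o)
    psi=best[1];L=loc(X,psi,b);h=(L-[-.157,0,.02])@n-best[2]
    f=(abs(h)<.003);S=(L-[-.157,0,.02])@e
    print(c,best,len(X),"face y",np.percentile(L[f,1],[1,99]).round(4),"S",np.percentile(S[f],[1,99]).round(4))
    dm=(h>.006)&(h<.011)&(L[:,2]>.03);D=np.c_[S,L[:,1]]
    print(" disc",D[dm].min(0),D[dm].max(0),dm.sum())
    bm=(h>.03)&(L[:,0]<-.02);B=D[bm].astype(np.float32)*1000;print(" bar",bm.sum(),cv2.minAreaRect(B),"hmax",h[bm].max())
    im=np.full((400,400,3),60,np.uint8);cc=z["col"][np.hypot(*(z["X"][:,:2]-b).T)>.1]
    for (a,y),q,hh in zip(D,cc,h):
        px,py=int(200-y*2200),int(380-a*2200)
        if 0<=px<400 and 0<=py<400: cv2.circle(im,(px,py),3,[int(w) for w in q[::-1]],-1)
    cv2.imwrite(f"pics/face_{c}.png",im)
E
python3 d.py; python3 -c "
import cv2;cv2.imwrite('pics/face.png',cv2.hconcat([cv2.imread('pics/face_scene.png'),cv2.imread('pics/face_side.png')]))"
```

```text
scene (np.int64(112), np.float64(-0.5999999999999999), np.float64(0.006)) 2650 face y [-0.1031  0.0015] S [0.0166 0.1549]
 disc [ 0.01237772 -0.10958502] [0.14137204 0.00032826] 500
 bar 180 ((95.32261657714844, -92.27053833007812), (16.997650146484375, 57.74897003173828), 31.76460075378418) hmax 0.047593933575364664
side (np.int64(100), np.float64(0.380000000000001), np.float64(0.006)) 3172 face y [-0.0061  0.1142] S [0.0151 0.1567]
 disc [ 0.00876379 -0.00859783] [0.14669365 0.1060481 ] 564
 bar 148 ((92.08795928955078, 81.75587463378906), (60.17247772216797, 14.605599403381348), 69.50437927246094) hmax 0.054023356443930734
```

View pics/face.png

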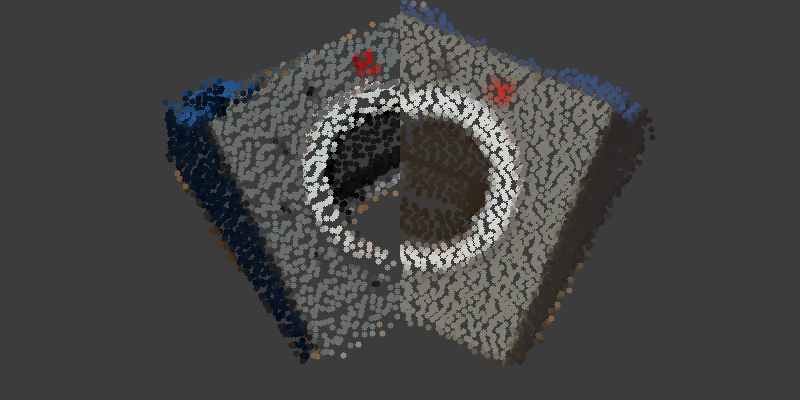

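```bash
sed -i 's/np.arange(-.8,.8,.01)/np.arange(-.4,.3,.01)/; s/np.arange(-.006,.007,.002)/np.arange(-.03,.031,.0015)/' d.py; python3 d.py; python3 -c "
import cv2;cv2.imwrite('pics/face2.png',cv2.hconcat([cv2.imread('pics/face_scene.png'),cv2.imread('pics/face_side.png')]))"
```

```text
scene (np.int64(897), np.float64(-0.08999999999999975), np.float64(0.015000000000000041)) 2650 face y [-0.0639  0.0627] S [0.012  0.1383]
 disc [ 0.04098297 -0.03794207] [0.11405327 0.03869539] 105
 bar 198 ((75.24402618408203, -1.497549057006836), (16.885038375854492, 56.92424011230469), 3.731379508972168) hmax 0.04540340486273104
side (np.int64(947), np.float64(-0.07999999999999974), np.float64(0.015000000000000041)) 3172 face y [-0.0645  0.0643] S [0.0125 0.1388]
 disc [ 0.01581618 -0.04253132] [0.11567543 0.05757855] 199
 bar 141 ((75.56871032714844, -0.7455787658691406), (14.467042922973633, 58.4702262878418), 3.0973448753356934) hmax 0.04969064050411845
```

View pics/face2.png

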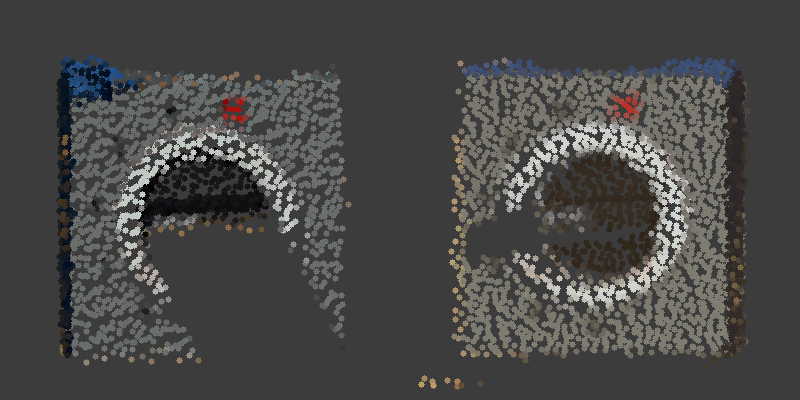

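The tumbler is yawed about -0.085 rad. The bar lies across the slope with its pointer to the left (dial about 1.5 rad), and the red mark is about 15° clockwise past the top. So I need about 1.9 rad clockwise.

Emit:
play_rows --plan '[[[-1,-0.9,0],[0,0,0],-1],[[-1,-0.9,0],[0,0,0],-1],[[-1,-0.9,0],[0,0,0],-1],[[-1,-0.9,0],[0,0,0],-1],[[-1,-0.9,0],[0,0,0],-1],[[-1,-0.9,0],[0,0,0],-1],[[-1,-0.9,0],[0,0,0],-1],[[-1,-0.9,0],[0,0,0],-1],[[0,0,0],[0,0,1],-1],[[0,0,0],[0,0,1],-1],[[0,0,0],[0,0,1],-1],[[0,0,0],[0,0,1],-1],[[0,0,0],[0,0,1],-1],[[0,0,0],[0,0,1],-1]]'

```text
clock: 3.05
position: [0.3012, 0.3839, 0.2454]
tool_rot: [3.141, -0.0, 1.994]
force: [-0.7, -0.7, -0.5]
grip_width: 0.0858
finger_force: 0.0
```

```bash
cat > o.py <<'E'
from h import *
o=bot.observe();q=o["qpos"];print(o["clock"],q.round(3),o["position"].round(4),o["tool_rot"].round(3),"f",o["force"].round(1),o["grip_width"].round(4),o["finger_force"])
R=Ro.from_euler("xyz",o["tool_rot"]).as_matrix();print(R.round(3))
open("log.txt","a").write(" ".join(map(str,[*q,*o["position"],*o["tool_rot"]]))+"\n")
E
python3 o.py
```

```text
Traceback (most recent call last):
  File "o.py", line 2, in <module>
    o=bot.observe();q=o["qpos"];print(o["clock"],q.round(3),o["position"].round(4),o["tool_rot"].round(3),"f",o["force"].round(1),o["grip_width"].round(4),o["finger_force"])
                                                                                                                                  ^^^^^^^^^^^^^^^^^^^^^
AttributeError: 'float' object has no attribute 'round'
```

Emit:
play_rows --plan '[[[0,0,0],[0,0.8,0],-1],[[0,0,0],[0,0.8,0],-1],[[0,0,0],[0,0.8,0],-1]]'

```text
clock: 3.42
position: [0.3013, 0.3841, 0.2458]
tool_rot: [3.14, -0.364, 1.999]
force: [-0.9, 0.1, -0.3]
grip_width: 0.0856
finger_force: 0.0
```

```bash
python3 o.py
```

```text
Traceback (most recent call last):
  File "o.py", line 2, in <module>
    o=bot.observe();q=o["qpos"];print(o["clock"],q.round(3),o["position"].round(4),o["tool_rot"].round(3),"f",o["force"].round(1),o["grip_width"].round(4),o["finger_force"])
                                                                                                                                  ^^^^^^^^^^^^^^^^^^^^^
AttributeError: 'float' object has no attribute 'round'
```

```bash
sed -i 's/o\["grip_width"\].round(4)/round(float(o["grip_width"]),4)/' o.py; echo "-1.39820649 0.52203276 -0.03631206 1.59997446 0.02114773 1.02109685 -0.11279276 0.15021173 0.6063627 0.24472621 -3.14046455 4.29337450e-05 2.89875887" > log.txt; python3 o.py
```

```text
3.425 [-0.862  0.269  0.057  2.071 -0.539  0.735  0.012] [0.3013 0.3841 0.2458] [ 3.14  -0.364  1.999] f [-0.9  0.1 -0.3] 0.0856 0.0
[[-0.388  0.91  -0.146]
 [ 0.85   0.415  0.324]
 [ 0.356  0.002 -0.935]]
```

Emit:
play_rows --plan '[[[0,0,0],[0,-1,0],-1],[[0,0,0],[0,-1,0],-1],[[0,0,0],[0,-1,0],-1],[[0,0,0],[0,-1,0],-1],[[0,0,0],[0,-1,0],-1]]'

```text
clock: 4.05
position: [0.3012, 0.3843, 0.246]
tool_rot: [3.14, 0.394, 1.998]
force: [-0.1, -0.7, 0.0]
grip_width: 0.0854
finger_force: 0.0
```

```bash
python3 o.py
```

```text
4.05 [-1.399  0.448  0.26   1.826  0.2    1.152 -0.827] [0.3012 0.3843 0.246 ] [3.14  0.394 1.998] f [-0.1 -0.7  0. ] 0.0854 0.0
[[-0.383  0.91   0.161]
 [ 0.84   0.415 -0.349]
 [-0.384  0.002 -0.923]]
```

Emit:
play_rows --plan '[[[0,0,-1],[0,-1,0],-1],[[0,0,-1],[0,-1,0],-1],[[0,0,0],[0,-1,0],-1]]'

```text
clock: 4.42
position: [0.2913, 0.4059, 0.2911]
tool_rot: [3.138, 0.842, 1.998]
force: [-0.0, -0.5, 0.5]
grip_width: 0.0854
finger_force: 0.0
```

```bash
python3 o.py
```

```text
4.425 [-1.559  0.644  0.311  1.603  0.355  1.576 -0.937] [0.2913 0.4059 0.2911] [3.138 0.842 1.998] f [-0.  -0.5  0.5] 0.0854 0.0
[[-0.276  0.909  0.312]
 [ 0.606  0.416 -0.678]
 [-0.746  0.002 -0.666]]
```

```bash
cat > kin.py <<'E'
import numpy as np, itertools, json
from scipy.optimize import least_squares
from scipy.spatial.transform import Rotation as Ro
def fk(q,p,s):
    z=lambda a:Ro.from_euler("z",a).as_matrix(); y=lambda a:Ro.from_euler("y",a).as_matrix()
    R=z(s[0]*q[0]+p[10])@y(q[1]); x=np.array([0,0,p[0]]); pts=[x]
    R=R; x=x+R@(z(s[1]*q[2])@p[1:4]);pts.append(x)
    R=R@z(s[1]*q[2])@y(q[3]); R2=R@z(s[2]*q[4]); x=x+R2@p[4:7];pts.append(x)
    R=R2@y(q[5])@z(s[3]*q[6]+p[11]); x=x+R2@y(q[5])@p[7:10];pts.append(x)
    return x,R,pts
if __name__=="__main__":
    D=np.loadtxt("log.txt");best=None
    for s in itertools.product((1,-1),repeat=4):
        for o in itertools.product((0,np.pi/2,np.pi,-np.pi/2),repeat=2):
            def res(p):
                r=[]
                for d in D:
                    x,R,_=fk(d[:7],p,s);r+=[*(x-d[7:10])*3,*(R-Ro.from_euler("xyz",d[10:]).as_matrix()).ravel()]
                return np.array(r+list(.001*(p[:10]-p0[:10])))
            p0=np.array([.3,0,0,.4,0,0,.4,0,0,.2,*o])
            g=least_squares(res,p0,max_nfev=15)
            if best is None or g.cost<best[0]: best=(g.cost,s,g.x)
    print(best[0],best[1],best[2].round(4));json.dump([list(best[1]),list(best[2])],open("kin.json","w"))
E
python3 kin.py
```

```text
2.14205373621773e-05 (-1, -1, -1, -1) [ 3.351e-01  8.300e-03 -5.710e-02  5.113e-01  8.000e-03 -4.000e-04
  4.273e-01 -3.000e-04 -4.000e-04  2.985e-01 -9.000e-04  1.570e+00]
```

```bash
cat > plan.py <<'E'
import json,numpy as np
from kin import fk
from scipy.optimize import least_squares
from scipy.spatial.transform import Rotation as Ro
s,p=json.load(open("kin.json"));p=np.array(p)
lo=np.array([-2.91,-.3,-1.5,.17,-1.26,.16,-2.52])+.06;hi=np.array([2.91,2.13,1.42,2.43,4.41,1.93,2.52])-.06
def solve(res,q0,n=6,seed=0):
    rng=np.random.default_rng(seed);best=None
    for i in range(n):
        x0=np.clip(q0+(rng.normal(0,.5,7) if i else 0),lo+.01,hi-.01)
        g=least_squares(res,x0,bounds=(lo,hi),max_nfev=60)
        if best is None or g.cost<best.cost:best=g
    return best
CUP=np.array([.447,.165]);BOWL=np.array([.702,-.0687])
def Rg(psi,t,flip):
    d=np.array([np.cos(psi)*np.cos(t),np.sin(psi)*np.cos(t),-np.sin(t)])
    y=np.cross([0,0,1],d);y/=np.linalg.norm(y)
    if flip:y=-y
    return np.c_[np.cross(y,d),y,d]
if __name__=="__main__":
    qn=np.loadtxt("log.txt")[-1,:7]
    for t in (35,42,50):
      for psi in (-100,-75,-50,-25,0):
        for fl in (0,1):
            R=Rg(np.radians(psi),np.radians(t),fl);d=R[:,2]
            tcp=np.array([*CUP,.05])+.005*d
            def res(q):
                x,r,pt=fk(q,p,s);return np.r_[(x-tcp)*10,(r-R).ravel()*2,.01*(q-qn)]
            g=solve(res,qn);x,r,pt=fk(g.x,p,s)
            e=np.linalg.norm(x-tcp)
            if e>.003 or np.abs(r-R).max()>.02: continue
            m=R.T@[0,0,1];qg=g.x
            def res2(q):
                x,r,pt=fk(q,p,s);mo=r@m;gp=x-.005*r[:,2];mp=gp+.037*mo
                return np.r_[(mp-[*BOWL,.19])*10,3*(mo[2]+.75),2*max(0,.24-pt[2][2]),3*max(0,-r[2,2]-.3),.01*(q-qg)]
            h=solve(res2,qg);x,r,pt=fk(h.x,p,s);mo=r@m;mp=x-.005*r[:,2]+.037*mo
            if h.cost>.03: continue
            print(t,psi,fl,"q",qg.round(2),"wr",fk(qg,p,s)[2][2].round(2),"| pour",round(h.cost,4),h.x.round(2),"mo",mo.round(2),"d",r[:,2].round(2),"mp",mp.round(3),"wr",pt[2].round(2))
E
python3 plan.py
```

```text
35 -100 0 q [-1.04  1.09  0.38  1.65  0.22  1.25 -1.04] wr [0.49 0.4  0.22] | pour 0.0004 [ 0.85  1.33 -0.99  1.15 -0.48  1.41  0.14] mo [-0.2  -0.63 -0.75] d [ 0.01  1.   -0.07] mp [ 0.702 -0.069  0.19 ] wr [ 0.71 -0.34  0.24]
35 -100 1 q [-0.62  1.01 -0.24  1.65  0.64  1.47  1.72] wr [0.49 0.4  0.22] | pour 0.0003 [-0.62  1.3   0.62  1.14  0.67  1.6  -0.41] mo [-0.07  0.66 -0.75] d [-0.2  -0.98 -0.07] mp [ 0.702 -0.069  0.19 ] wr [0.76 0.19 0.24]
35 -75 0 q [-1.19  1.03  0.38  1.87  0.5   0.97 -1.06] wr [0.38 0.4  0.22] | pour 0.0003 [-1.02  1.44  1.05  2.07  2.2   0.59  0.67] mo [-0.38  0.54 -0.75] d [ 0.79 -0.6  -0.07] mp [ 0.702 -0.069  0.19 ] wr [0.48 0.09 0.24]
35 -75 1 q [-0.8   0.94 -0.15  1.88  0.87  1.26  1.77] wr [0.38 0.4  0.22] | pour 0.0003 [-0.64  1.23  0.56  1.28  0.81  1.49 -0.49] mo [-0.16  0.64 -0.75] d [-0.06 -1.   -0.07] mp [ 0.702 -0.069  0.19 ] wr [0.73 0.2  0.24]
35 -50 0 q [-1.32  1.    0.38  2.12  0.97  0.7  -1.3 ] wr [0.29 0.35 0.22] | pour 0.0003 [-1.05  1.59  1.17  2.1   2.5   0.56  0.27] mo [-0.41  0.52 -0.75] d [ 0.83 -0.55 -0.07] mp [ 0.702 -0.069  0.
[... 3136 characters left out ...]
  0.192] wr [0.48 0.07 0.18]
50 -50 1 q [-1.62  1.31  1.05  2.16 -1.    0.41 -2.46] wr [0.33 0.31 0.27] | pour 0.0081 [-1.1   1.78  1.26  1.8   0.77  0.43 -1.07] mo [-0.38  0.56 -0.74] d [ 0.56 -0.82  0.13] mp [ 0.702 -0.069  0.192] wr [0.55 0.15 0.18]
50 -25 0 q [-0.68  0.74 -0.26  2.37  1.74  0.86 -1.45] wr [0.28 0.25 0.28] | pour 0.0082 [-0.71  1.2   0.59  2.09  2.25  1.32  1.17] mo [-0.6   0.3  -0.74] d [ 0.89 -0.44  0.13] mp [ 0.702 -0.069  0.192] wr [0.46 0.05 0.18]
50 -25 1 q [-0.83  0.75 -0.08  2.37  1.76  0.74  1.63] wr [0.28 0.25 0.28] | pour 0.0083 [-0.58  1.08  0.27  1.84  1.73  1.43 -1.38] mo [-0.4   0.54 -0.74] d [ 0.59 -0.8   0.13] mp [ 0.702 -0.069  0.192] wr [0.54 0.15 0.18]
```

Emit:
play_rows --plan '[[[-0.04,0.135,0.99],[0,0,0],-1],[[-0.04,0.135,0.99],[0,0,0],-1],[[-0.04,0.135,0.99],[0,0,0],-1],[[-0.04,0.135,0.99],[0,0,0],-1],[[-0.04,0.135,0.99],[0,0,0],-1],[[-0.04,0.135,0.99],[0,0,0],-1],[[-0.04,0.135,0.99],[0,0,0],-1],[[-0.04,0.135,0.99],[0,0,0],-1],[[-0.04,0.135,0.99],[0,0,0],-1],[[-0.04,0.135,0.99],[0,0,0],-1],[[-0.04,0.135,0.99],[0,0,0],-1],[[-0.04,0.135,0.99],[0,0,0],-1],[[0,0,0],[0,0,0],-1]]'

```text
clock: 6.05
position: [0.4239, 0.2113, 0.1002]
tool_rot: [-3.14, 0.841, 1.998]
force: [0.1, 0.1, 0.4]
grip_width: 0.0854
finger_force: 0.0
```

```bash
python3 o.py; cat > w.py <<'E'
from h import *
from scipy.optimize import least_squares
f=grab_frame("wrist");save(f,"wrist1");P=cloud(f)
r=regions_of("cup","wrist");print([ (round(q["p"],2),q["box"]) for q in r])
m=r[0]["mask"]&(f["depth"]>0);X=P[m]
print(np.percentile(X,[2,50,98],axis=0).round(3))
def cone(p): return np.hypot(X[:,0]-p[0],X[:,1]-p[1])-(.028+.006*X[:,2]/.085)
g=least_squares(cone,[.447,.165],loss="soft_l1",f_scale=.001);print("cone axis",g.x,np.median(abs(g.fun)))
E
python3 w.py
```

```text
6.05 [-1.288  0.829  0.371  1.986  0.544  0.923 -0.995] [0.4239 0.2113 0.1002] [-3.14   0.841  1.998] f [0.1 0.1 0.4] 0.0854 0.0
[[-0.276  0.91   0.308]
 [ 0.606  0.414 -0.679]
 [-0.746 -0.001 -0.666]]
[(0.71, [263.9, 160.9, 389.7, 332.8])]
[[0.415 0.133 0.004]
 [0.437 0.188 0.058]
 [0.476 0.196 0.085]]
cone axis [0.44751356 0.16236102] 0.0003979442709964448
```

View pics/wrist1.png

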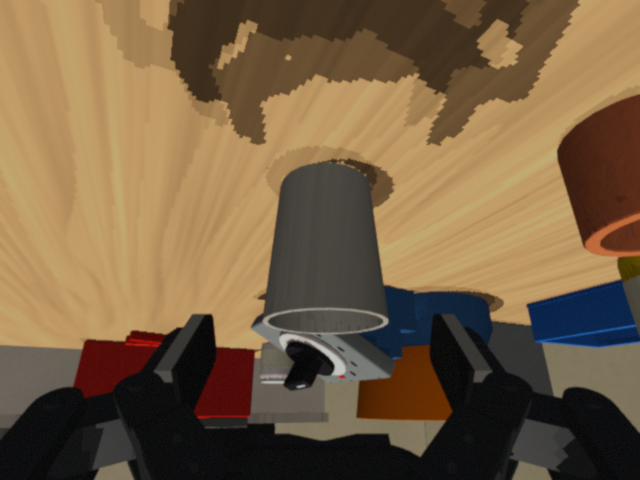

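The wrist view shows the cup (columns 265–388) centred between the open fingers (210–435). The cone fit puts its axis at (0.4475, 0.163). Now I grasp it.

Emit:
play_rows --plan '[[[-0.02,0.015,0.78],[0,0,0],-1],[[-0.02,0.015,0.78],[0,0,0],-1],[[-0.02,0.015,0.78],[0,0,0],-1],[[-0.02,0.015,0.78],[0,0,0],-1],[[0,0,0],[0,0,0],-1],[[0,0,0],[0,0,0],1],[[0,0,0],[0,0,0],1],[[0,0,0],[0,0,0],1],[[0,0,0],[0,0,0],1],[[0,0,0],[0,0,0],1]]' --newtons 50

```text
clock: 7.4
position: [0.4498, 0.1603, 0.0509]
tool_rot: [3.14, 0.84, 1.999]
force: [-4.1, 5.2, 11.4]
grip_width: 0.0637
finger_force: 51.2
```

```bash
python3 o.py
```

```text
7.4 [-1.222  0.927  0.405  2.038  0.62   0.749 -1.044] [0.4498 0.1603 0.0509] [3.14  0.84  1.999] f [-4.1  5.2 11.4] 0.0637 51.189117361209355
[[-0.277  0.909  0.31 ]
 [ 0.608  0.416 -0.677]
 [-0.744  0.001 -0.668]]
```

Emit:
play_rows --plan '[[[-0.4,0,-0.35],[0,0,0],1],[[-0.74,0,-0.67],[0,0,0],1],[[-0.74,0,-0.67],[0,0,0],1],[[-0.74,0,-0.67],[0,0,0],1],[[-0.74,0,-0.67],[0,0,0],1],[[-0.74,0,-0.67],[0,0,0],1],[[-0.74,0,-0.67],[0,0,0],1],[[-0.74,0,-0.67],[0,0,0],1]]'

```text
clock: 8.4
position: [0.4492, 0.1598, 0.2396]
tool_rot: [3.141, 0.839, 1.998]
force: [-0.1, 0.5, -2.2]
grip_width: 0.0635
finger_force: 54.9
```

```bash
python3 o.py; python3 kin.py; cat > w2.py <<'E'
from h import *
f=grab_frame("side");save(f,"side2");P=cloud(f);f2=grab_frame("scene");P2=cloud(f2)
for c,F,PP in(("side",f,P),("scene",f2,P2)):
    r=regions_of("cup",c)
    if r:
        X=PP[r[0]["mask"]&(F["depth"]>0)];print(c,r[0]["p"],np.percentile(X,[2,50,98],axis=0).round(3).tolist())
    for b,(x0,x1,y0,y1) in {"cab":(.75,1.1,-.6,-.1)}.items():
        Q=PP[(PP[...,0]>x0)&(PP[...,0]<x1)&(PP[...,1]>y0)&(PP[...,1]<y1)&(PP[...,2]>.16)&(F["depth"]>0)];print("cab",len(Q),np.percentile(Q,[2,98],axis=0).round(3).tolist() if len(Q) else "")
E
python3 w2.py
```

```text
8.4 [-1.264  0.551  0.457  2.009  0.601  1.086 -0.808] [0.4492 0.1598 0.2396] [3.141 0.839 1.998] f [-0.1  0.5 -2.2] 0.0635 54.94656276132446
[[-0.277  0.91   0.309]
 [ 0.608  0.415 -0.677]
 [-0.744  0.    -0.668]]
0.00026511464878969617 (-1, -1, -1, -1) [ 3.163e-01  7.200e-03 -5.810e-02  5.281e-01  2.000e-04 -9.000e-04
  4.191e-01  1.200e-03 -9.000e-04  3.089e-01  3.000e-04  1.571e+00]
side 0.67 [[0.419, 0.13, 0.193], [0.449, 0.146, 0.247], [0.478, 0.195, 0.275]]
cab 0 
scene 0.69 [[0.414, 0.135, 0.195], [0.431, 0.161, 0.249], [0.479, 0.193, 0.276]]
cab 0
```

```bash
cat > pour.py <<'E'
from plan import *
D=np.loadtxt("log.txt")[-1];q0=D[:7];R0=Ro.from_euler("xyz",D[10:]).as_matrix();x0=D[7:10]
m=R0.T@[0,0,1];rim=R0.T@[-.0024,.004,.034]
np.set_printoptions(suppress=True,linewidth=180)
best=[]
for head in (-75,-65,-55,-45,-35,-25):
  for side in (1,-1):
    # pour orientation: d horizontal-ish heading, roll chosen
    for pit in (0,8,15):
      for phi in (120,135,150,165):
        Ru=Rg(np.radians(head),np.radians(pit),0)
        # orientation where tool y horizontal then roll about d
        R=Ru@Ro.from_euler("z",side*phi,degrees=True).as_matrix();mo=R@m
        if not -.85<mo[2]<-.6: continue
        rp=np.array([*BOWL,.19])-.02*np.array([mo[0],mo[1],0]);tcp=rp-R@rim
        def res(q):
            x,r,pt=fk(q,p,s);return np.r_[(x-tcp)*10,(r-R).ravel()*2,.005*(q-q0)]
        g=solve(res,q0,3)
        x,r,pt=fk(g.x,p,s)
        if np.linalg.norm(x-tcp)>.004: continue
        print(head,side,pit,phi,"q",g.x.round(2),"marg",np.minimum(g.x-lo,hi-g.x).min().round(2),"mo",mo.round(2),"tcp",tcp.round(3),"wr",pt[2].round(2),"el",pt[1].round(2),"rot",(Ro.from_matrix(R0.T@R).magnitude()*57.3).round())
E
python3 pour.py
```

```text
Traceback (most recent call last):
  File "pour.py", line 21, in <module>
    print(head,side,pit,phi,"q",g.x.round(2),"marg",np.minimum(g.x-lo,hi-g.x).min().round(2),"mo",mo.round(2),"tcp",tcp.round(3),"wr",pt[2].round(2),"el",pt[1].round(2),"rot",(Ro.from_matrix(R0.T@R).magnitude()*57.3).round())
                                                                                                                                                                               ^^^^^^^^^^^^^^^^^^^^^^^^^^^^^^^^^^^^^^^^^^^^^^^
AttributeError: 'float' object has no attribute 'round'
```

```bash
sed -i 's/(Ro.from_matrix(R0.T@R).magnitude()\*57.3).round()/int(Ro.from_matrix(R0.T@R).magnitude()*57.3)/' pour.py; python3 pour.py
```

```text
-75 1 0 165 q [-0.62  1.12  0.39  1.58  1.24  1.35  2.37] marg 0.09 mo [-0.36  0.6  -0.72] tcp [ 0.721 -0.105  0.212] wr [0.64 0.19 0.21] el [0.41 0.23 0.56] rot 169
-75 1 8 165 q [-0.57  1.03  0.32  1.6   1.23  1.29  2.42] marg 0.04 mo [-0.38  0.69 -0.62] tcp [ 0.722 -0.109  0.208] wr [0.64 0.19 0.25] el [0.41 0.19 0.6 ] rot 169
-75 -1 0 150 q [-0.7   1.14  0.5   1.66  1.18  1.25  1.55] marg 0.62 mo [ 0.19  0.74 -0.64] tcp [ 0.694 -0.112  0.209] wr [0.61 0.19 0.21] el [0.39 0.26 0.56] rot 148
-75 -1 0 165 q [-0.69  1.13  0.48  1.64  1.19  1.28  1.83] marg 0.59 mo [ 0.01  0.7  -0.72] tcp [ 0.702 -0.11   0.211] wr [0.62 0.19 0.21] el [0.4  0.26 0.56] rot 162
-75 -1 8 165 q [-0.65  1.05  0.44  1.66  1.16  1.2   1.89] marg 0.57 mo [-0.01  0.79 -0.62] tcp [ 0.704 -0.114  0.207] wr [0.62 0.18 0.25] el [0.39 0.23 0.59] rot 161
-65 1 0 165 q [-0.75  1.15  0.56  1.72  1.33  1.12  2.24] marg 0.22 mo [-0.46  0.52 -0.72] tcp [ 0.727 -0.101  0.212] wr [0.6  0.18 0.21] el [0.38 0.28 0.55] rot 165
-65 1 8 165 q [-0.71  1.06  0.52  1.73  1.31  1.04  2.32] marg 0.14 mo [-0.5   0.61 -0.62] tcp [ 0.72
[... 2365 characters left out ...]
0.21] el [0.34 0.38 0.47] rot 177
-35 -1 8 165 q [-0.89  1.23  0.91  2.1   2.33  0.73  0.76] marg 0.27 mo [-0.51  0.59 -0.62] tcp [ 0.732 -0.102  0.207] wr [0.48 0.07 0.25] el [0.34 0.35 0.53] rot 178
-25 -1 0 150 q [-0.82  1.35  0.89  2.17  2.47  1.07  0.28] marg 0.2 mo [-0.45  0.62 -0.64] tcp [ 0.73  -0.103  0.209] wr [0.45 0.03 0.21] el [0.37 0.34 0.47] rot 167
-25 -1 0 165 q [-0.87  1.39  0.95  2.16  2.48  1.01  0.49] marg 0.21 mo [-0.52  0.46 -0.72] tcp [ 0.734 -0.095  0.211] wr [0.45 0.03 0.21] el [0.36 0.36 0.45] rot 179
-25 -1 8 165 q [-0.83  1.24  0.92  2.16  2.63  0.92  0.55] marg 0.21 mo [-0.61  0.5  -0.62] tcp [ 0.738 -0.096  0.207] wr [0.46 0.03 0.25] el [0.36 0.33 0.53] rot 176
```

Emit:
play_rows --plan '[[[-0.4,0.25,0.43],[0,0,0],1],[[-0.77,0.49,0.86],[0,0,0],1],[[-0.77,0.49,0.86],[0,0,0],1],[[-0.77,0.49,0.86],[0,0,0],1],[[-0.77,0.49,0.86],[0,0,0],1],[[-0.77,0.49,0.86],[0,0,0],1],[[-0.77,0.49,0.86],[0,0,0],1],[[-0.77,0.49,0.86],[0,0,0],1],[[-0.77,0.49,0.86],[0,0,0],1],[[-0.77,0.49,0.86],[0,0,0],1],[[-0.77,0.49,0.86],[0,0,0],1],[[-0.4,0.25,0.43],[0,0,0],1],[[0,0,0],[0,0,0],1]]'

```text
clock: 10.22
position: [0.7041, -0.075, 0.2378]
tool_rot: [-3.14, 0.84, 1.998]
force: [0.0, 0.6, -1.7]
grip_width: 0.0635
finger_force: 55.0
```

```bash
python3 o.py; cat > c.py <<'E'
from h import *
for c in("side","scene"):
    f=grab_frame(c);P=cloud(f);r=regions_of("cup",c)
    if r:
        X=P[r[0]["mask"]&(f["depth"]>0)];print(c,r[0]["p"],np.percentile(X,[2,50,98],axis=0).round(3).tolist())
E
python3 c.py
```

```text
10.225 [-0.662  0.722  0.532  1.719  0.736  0.77  -0.384] [ 0.7041 -0.075   0.2378] [-3.14   0.84   1.998] f [ 0.   0.6 -1.7] 0.0635 55.002805865951814
[[-0.277  0.911  0.307]
 [ 0.607  0.413 -0.679]
 [-0.745 -0.001 -0.667]]
side 0.82 [[0.671, -0.104, 0.19], [0.703, -0.079, 0.245], [0.733, -0.04, 0.273]]
scene 0.93 [[0.657, -0.158, 0.096], [0.685, -0.086, 0.249], [0.733, -0.047, 0.272]]
```

Emit:
play_rows --plan '[[[-0.17,0,0.12],[0,-1,0],1],[[-0.17,0,0.12],[0,-1,0],1],[[-0.17,0,0.12],[0,-1,0],1],[[-0.17,0,0.12],[0,-1,0],1],[[-0.17,0,0.12],[0,-0.9,0],1],[[-0.01,-0.13,0],[0,0,-1],1],[[-0.01,-0.13,0],[0,0,-1],1],[[-0.01,-0.13,0],[0,0,-1],1],[[-0.01,-0.13,0],[0,0,-1],1]]'

```text
clock: 11.55
position: [0.7023, -0.0975, 0.2546]
tool_rot: [-1.565, 0.966, -2.707]
force: [0.9, 0.3, -2.3]
grip_width: 0.0636
finger_force: 55.1
```

```bash
python3 o.py; python3 c.py
```

```text
11.55 [-0.93   1.176  0.821  1.814  1.178  0.92  -0.484] [ 0.7023 -0.0975  0.2546] [-1.565  0.966 -2.707] f [ 0.9  0.3 -2.3] 0.0636 55.11319903016556
[[-0.516  0.749  0.417]
 [-0.239  0.341 -0.909]
 [-0.823 -0.569  0.003]]
side 0.74 [[0.588, -0.507, 0.014], [0.613, -0.48, 0.078], [0.652, -0.444, 0.084]]
scene 0.83 [[0.669, -0.14, 0.22], [0.697, -0.087, 0.252], [0.732, -0.05, 0.296]]
```

Emit:
play_rows --plan '[[[0.32,0.09,0],[0,0,-1],1],[[0.28,0.14,0],[0,0,-1],1],[[0.24,0.18,0],[0,0,-1],1],[[0.19,0.22,0],[0,0,-1],1],[[0.13,0.24,0],[0,0,-1],1],[[0.08,0.26,0],[0,0,-1],1],[[0.02,0.27,0],[0,0,-1],1],[[-0.04,0.27,0],[0,0,-1],1],[[-0.01,-0.13,0],[0,0,-1],1]]'

```text
clock: 12.88
position: [0.695, -0.1018, 0.2002]
tool_rot: [-1.567, -0.382, -2.715]
force: [0.4, 0.1, -0.9]
grip_width: 0.0632
finger_force: 55.2
```

```bash
python3 o.py
```

```text
12.875 [-0.848  1.196  0.66   1.808  1.258  1.029  0.739] [ 0.695  -0.1018  0.2002] [-1.567 -0.382 -2.715] f [ 0.4  0.1 -0.9] 0.0632 55.245484642800875
[[-0.845 -0.337  0.416]
 [-0.384 -0.158 -0.91 ]
 [ 0.372 -0.928  0.004]]
```

Emit:
play_rows --plan '[[[-0.01,-0.13,0],[0,0,-1],1],[[-0.01,-0.13,0],[0,0,-1],1],[[-0.01,-0.13,0],[0,0,-1],1],[[-0.01,-0.13,0],[0,0,-1],1],[[-0.01,-0.13,0],[0,0,-1],1],[[-0.01,-0.13,0],[0,0,-1],1],[[0,0,0],[0,0,0],1],[[0,0,0],[0,0,0],1],[[0,0,0],[0,0,0],1],[[0,0,0],[0,0,0],1],[[0,0,0],[0,0,0],1],[[0,0,0],[0,0,0],1]]'

```text
clock: 14.38
position: [0.7077, -0.0964, 0.2139]
tool_rot: [-1.556, -1.279, -2.728]
force: [0.0, -0.3, -1.0]
grip_width: 0.0634
finger_force: 55.3
```

```bash
python3 o.py; cat > s.py <<'E'
from h import *
import sys
ims=[]
for c in("scene","side"):
    f=grab_frame(c);P=cloud(f);ims.append(f["pixels"])
    for q in regions_of("stone1",c):
        X=P[q["mask"]&(f["depth"]>0)]
        if len(X) and q["p"]>.15:print(c,round(q["p"],2),np.round(q["box"]),np.median(X,0).round(3))
a=ims[0][150:350,170:450];b=ims[1][150:350,220:500]
cv2.imwrite(f"pics/{sys.argv[1]}.png",cv2.resize(np.vstack([a,b])[:,:,::-1],None,fx=1.5,fy=1.5))
E
python3 s.py st1
```

```text
14.375 [-0.805  1.147  0.6    1.775  1.29   1.097  1.672] [ 0.7077 -0.0964  0.2139] [-1.556 -1.279 -2.728] f [ 0.  -0.3 -1. ] 0.0634 55.28109123115428
[[-0.263 -0.871  0.415]
 [-0.116 -0.399 -0.91 ]
 [ 0.958 -0.288  0.004]]
scene 0.61 [276. 282. 289. 291.] [ 0.693 -0.028  0.079]
scene 0.46 [274. 272. 280. 282.] [ 0.688 -0.047  0.078]
scene 0.43 [245. 286. 255. 296.] [ 0.744 -0.07   0.079]
side 0.52 [384. 229. 394. 237.] [ 0.74  -0.079  0.08 ]
side 0.46 [357. 225. 366. 231.] [ 0.691 -0.034  0.08 ]
side 0.44 [415. 369. 457. 414.] [ 0.613 -0.481  0.078]
```

View pics/st1.png

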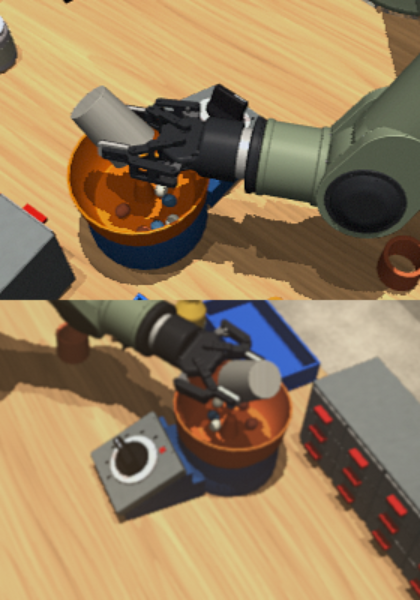

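Crop shows several stones on the bowl floor and the cup inverted over the bowl. I jiggle it to be sure, then raise it.

Emit:
play_rows --plan '[[[-0.01,-0.13,0],[0,0,-1],1],[[0,0,0.3],[0,0,0],1],[[0,0,-0.3],[0,0,0],1],[[0,0,0.3],[0,0,0],1],[[0,0,-0.3],[0,0,0],1],[[0,0,0],[0,0,0],1],[[0.99,-0.14,0],[0,0,0],1],[[0.99,-0.14,0],[0,0,0],1],[[0.99,-0.14,0],[0,0,0],1],[[0.99,-0.14,0],[0,0,0],1],[[0,0,0],[0,0,0],1]]'

```text
clock: 15.95
position: [0.7104, -0.0947, 0.3161]
tool_rot: [-1.541, -1.426, -2.743]
force: [-0.4, 0.0, -1.4]
grip_width: 0.0637
finger_force: 55.3
```

```bash
python3 o.py; python3 s.py st2
```

```text
15.95 [-0.828  0.971  0.645  1.794  1.315  1.119  1.97 ] [ 0.7104 -0.0947  0.3161] [-1.541 -1.426 -2.743] f [-0.4  0.  -1.4] 0.0637 55.34735936787911
[[-0.133 -0.9    0.415]
 [-0.056 -0.411 -0.91 ]
 [ 0.99  -0.144  0.004]]
scene 0.64 [279. 280. 288. 292.] [ 0.694 -0.028  0.079]
scene 0.63 [247. 287. 256. 295.] [ 0.742 -0.07   0.079]
scene 0.62 [273. 292. 280. 304.] [ 0.732 -0.019  0.08 ]
scene 0.38 [275. 269. 283. 278.] [ 0.684 -0.049  0.078]
scene 0.34 [410. 358. 519. 480.] [0.716 0.409 0.023]
side 0.46 [360. 234. 367. 234.] [ 0.684 -0.056  0.08 ]
side 0.4 [383. 229. 398. 236.] [ 0.74  -0.078  0.079]
side 0.38 [370. 213. 377. 223.] [ 0.732 -0.023  0.08 ]
```

View pics/st2.png

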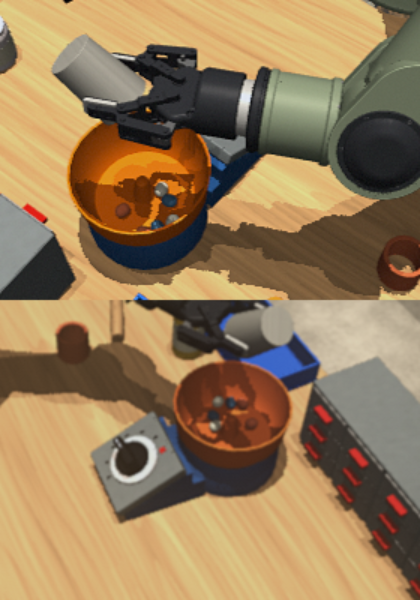

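Emit:
play_rows --plan '[[[-0.01,0.13,0],[0,0,1],1],[[-0.01,0.13,0],[0,0,1],1],[[-0.01,0.13,0],[0,0,1],1],[[-0.01,0.13,0],[0,0,1],1],[[-0.01,0.13,0],[0,0,1],1],[[-0.01,0.13,0],[0,0,1],1],[[-0.01,0.13,0],[0,0,1],1],[[-0.01,0.13,0],[0,0,1],1],[[-0.01,0.13,0],[0,0,1],1],[[-0.01,0.13,0],[0,0,1],1],[[-0.01,0.13,0],[0,0,1],1],[[-0.01,0.13,0],[0,0,1],1],[[-0.01,0.13,0],[0,0,1],1],[[-0.01,0.13,0],[0,0,1],1],[[-0.01,0.13,0],[0,0,1],1],[[-0.01,0.13,0],[0,0,1],1],[[-0.01,0.13,0],[0,0,1],1],[[-0.01,0.13,0],[0,0,1],1],[[-0.01,0.13,0],[0,0,1],1],[[-0.01,0.13,0],[0,0,1],1]]'

```text
clock: 18.65
position: [0.7132, -0.0935, 0.2703]
tool_rot: [0.713, 1.565, -0.43]
force: [-0.0, -0.2, -1.5]
grip_width: 0.0628
finger_force: 55.2
```

Emit:
play_rows --plan '[[[0.17,0,-0.12],[0,1,0],1],[[0.17,0,-0.12],[0,1,0],1],[[0.17,0,-0.12],[0,1,0],1],[[0.17,0,-0.12],[0,1,0],1],[[0.17,0,-0.12],[0,0.9,0],1],[[0,0,0],[0,0,0],1]]'

```text
clock: 19.4
position: [0.7051, -0.0774, 0.257]
tool_rot: [3.137, 0.84, 1.992]
force: [0.2, -1.1, -1.3]
grip_width: 0.0636
finger_force: 55.2
```

```bash
python3 o.py;python3 c.py; cat > bowl.py <<'E'
from h import *
for c in("scene","side"):
    f=grab_frame(c);P=cloud(f);b=np.array([.702,-.0687]);r=np.hypot(P[...,0]-b[0],P[...,1]-b[1])
    m=((r<.085)&(P[...,2]>.055)&(P[...,2]<.1)&(f["depth"]>0))
    y,x=np.where(m);print(c,m.sum(),x.min(),x.max(),y.min(),y.max())
    cr=f["pixels"][y.min()-8:y.max()+8,x.min()-8:x.max()+8][:,:,::-1];cv2.imwrite(f"pics/b_{c}.png",cv2.resize(cr,(390,390),interpolation=cv2.INTER_CUBIC))
cv2.imwrite("pics/bowl.png",cv2.hconcat([cv2.imread("pics/b_scene.png"),cv2.imread("pics/b_side.png")]))
E

```

```text
19.4 [-0.644  0.687  0.507  1.706  0.748  0.805 -0.369] [ 0.7051 -0.0774  0.257 ] [3.137 0.84  1.992] f [ 0.2 -1.1 -1.3] 0.0636 55.20882704411633
[[-0.273  0.911  0.308]
 [ 0.609  0.412 -0.678]
 [-0.745  0.003 -0.667]]
side 0.57 [[0.672, -0.107, 0.211], [0.704, -0.083, 0.265], [0.734, -0.043, 0.292]]
scene 0.6 [[0.67, -0.101, 0.207], [0.689, -0.088, 0.263], [0.734, -0.04, 0.289]]
```

Emit:
play_rows --plan '[[[0.4,-0.25,-0.44],[0,0,0],1],[[0.78,-0.49,-0.87],[0,0,0],1],[[0.78,-0.49,-0.87],[0,0,0],1],[[0.78,-0.49,-0.87],[0,0,0],1],[[0.78,-0.49,-0.87],[0,0,0],1],[[0.78,-0.49,-0.87],[0,0,0],1],[[0.78,-0.49,-0.87],[0,0,0],1],[[0.78,-0.49,-0.87],[0,0,0],1],[[0.78,-0.49,-0.87],[0,0,0],1],[[0.78,-0.49,-0.87],[0,0,0],1],[[0.78,-0.49,-0.87],[0,0,0],1],[[0.4,-0.25,-0.44],[0,0,0],1],[[0,0,0],[0,0,0],1]]'

```text
clock: 21.22
position: [0.448, 0.1624, 0.2553]
tool_rot: [-3.141, 0.841, 2.001]
force: [1.2, -1.0, -1.7]
grip_width: 0.0635
finger_force: 55.3
```

```bash
python3 o.py;python3 c.py; python3 bowl.py
```

```text
21.225 [-1.249  0.519  0.425  1.995  0.614  1.134 -0.806] [0.448  0.1624 0.2553] [-3.141  0.841  2.001] f [ 1.2 -1.  -1.7] 0.0635 55.28148274461273
[[-0.278  0.909  0.311]
 [ 0.606  0.417 -0.677]
 [-0.745 -0.    -0.667]]
side 0.53 [[0.534, 0.241, -0.0], [0.562, 0.26, 0.037], [0.589, 0.301, 0.058]]
scene 0.79 [[0.414, 0.137, 0.208], [0.43, 0.162, 0.262], [0.478, 0.194, 0.29]]
scene 4177 223 305 238 316
side 2354 339 406 205 267
```

View pics/bowl.png

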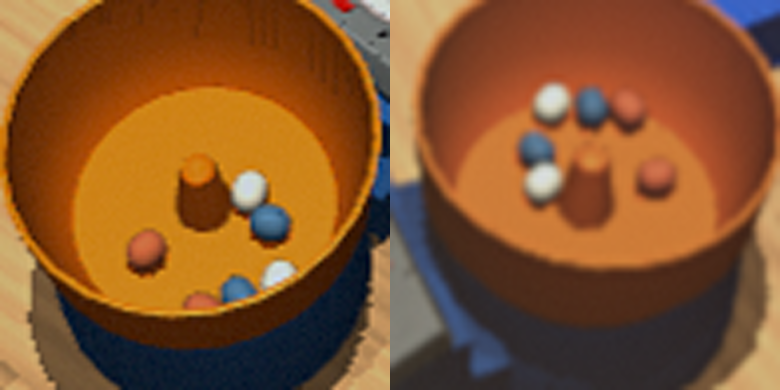

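Both panels show all six stones (2 white, 2 blue, 2 red-brown) in the bowl. Now I set the cup down.

Emit:
play_rows --plan '[[[0.745,0,0.667],[0,0,0],1],[[0.745,0,0.667],[0,0,0],1],[[0.745,0,0.667],[0,0,0],1],[[0.745,0,0.667],[0,0,0],1],[[0.745,0,0.667],[0,0,0],1],[[0.745,0,0.667],[0,0,0],1],[[0.745,0,0.667],[0,0,0],1],[[0.37,0,0.33],[0,0,0],1],[[0.22,0,0.2],[0,0,0],1],[[0.11,0,0.1],[0,0,0],1],[[0,0,0],[0,0,0],1],[[0,0,0],[0,0,0],1]]'

```text
clock: 23.02
position: [0.4486, 0.1617, 0.0573]
tool_rot: [3.141, 0.84, 1.998]
force: [0.0, -0.2, -0.9]
grip_width: 0.0638
finger_force: 55.2
```

```bash
python3 o.py; python3 - <<'E'
from h import *
from scipy.optimize import least_squares
for c in("side","scene"):
    f=grab_frame(c);P=cloud(f);r=regions_of("cup",c)
    for q in r[:3]:
        X=P[q["mask"]&(f["depth"]>0)];print(c,q["p"],np.percentile(X,[1,50,99],axis=0).round(3).tolist())
E
```

```text
23.025 [-1.205  0.905  0.377  2.038  0.64   0.777 -1.059] [0.4486 0.1617 0.0573] [3.141 0.84  1.998] f [ 0.  -0.2 -0.9] 0.0638 55.21836002182681
[[-0.277  0.91   0.309]
 [ 0.608  0.415 -0.677]
 [-0.744  0.001 -0.668]]
side 0.79 [[0.417, 0.132, 0.007], [0.448, 0.149, 0.063], [0.478, 0.198, 0.094]]
scene 0.88 [[0.413, 0.136, 0.009], [0.426, 0.162, 0.062], [0.478, 0.197, 0.093]]
scene 0.43 [[0.328, 0.398, -0.001], [0.398, 0.421, 0.021], [0.446, 0.447, 0.025]]
```

Emit:
play_rows --plan '[[[0.09,0,0.08],[0,0,0],1],[[0.07,0,0.06],[0,0,0],1],[[0.03,0,0.03],[0,0,0],1],[[0,0,0],[0,0,0],1],[[0,0,0],[0,0,0],1]]'

```text
clock: 23.85
position: [0.4485, 0.1613, 0.0509]
tool_rot: [-3.142, 0.841, 1.999]
force: [-2.4, 1.5, 6.7]
grip_width: 0.0633
finger_force: 55.2
```

Emit:
play_rows --plan '[[[0,0,0],[0,0,0],-1],[[0,0,0],[0,0,0],-1],[[0,0,0],[0,0,0],-1],[[0,0,0],[0,0,0],-1],[[0,0,-0.3],[0,0,0],-1],[[0,0,-0.6],[0,0,0],-1],[[0,0,-1],[0,0,0],-1],[[0,0,-1],[0,0,0],-1],[[0,0,-1],[0,0,0],-1],[[0,0,-1],[0,0,0],-1],[[0,0,-1],[0,0,0],-1],[[0,0,-1],[0,0,0],-1],[[0,0,0],[0,0,0],-1]]'

```text
clock: 25.48
position: [0.3946, 0.2804, 0.1667]
tool_rot: [3.14, 0.837, 1.999]
force: [0.8, -0.8, -0.8]
grip_width: 0.0855
finger_force: 0.0
```

```bash
python3 o.py; python3 c.py; python3 m.py | grep cup
cat > dial.py <<'E'
from plan import *
np.set_printoptions(suppress=True,linewidth=180)
D=np.loadtxt("log.txt")[-1];q0=D[:7];R0=Ro.from_euler("xyz",D[10:]).as_matrix();x0=D[7:10]
psi=-.085;a=np.radians(29);u=np.array([np.cos(psi),np.sin(psi),0]);v=np.array([-u[1],u[0],0]);Z=np.array([0,0,1.])
n=-np.sin(a)*u+np.cos(a)*Z;e=np.cos(a)*u+np.sin(a)*Z
G=np.array([*BOWL,0])-.1863*u-.001*v+.1021*Z;print("grip",G,"n",n)
# jaws close along +-e (rotated by bar tilt -0.06), tool z=-n ; turn +about tool z by up to 2.0
for sg in(1,-1):
    y=sg*e;R=np.c_[np.cross(y,-n),y,-n]@Ro.from_rotvec([0,0,-.06]).as_matrix()
    for turn in(0,1,2.0):
        Rt=R@Ro.from_rotvec([0,0,turn]).as_matrix();tcp=G-.005*n
        def res(q):
            x,r,pt=fk(q,p,s);return np.r_[(x-tcp)*10,(r-Rt).ravel()*2,.005*(q-q0)]
        g=solve(res,q0,6);x,r,pt=fk(g.x,p,s)
        print(sg,turn,g.x.round(2),np.linalg.norm(x-tcp).round(4),"marg",np.minimum(g.x-lo,hi-g.x).min().round(2),"rotvec from now",(Ro.from_matrix(R0.T@Rt).as_rotvec()/.15).round(2), "eul",Ro.from_matrix(Rt).as_euler("xyz").round(3))
E
python3 dial.py
```

```text
25.475 [-1.349  0.726  0.314  1.873  0.487  1.157 -0.96 ] [0.3946 0.2804 0.1667] [3.14  0.837 1.999] f [ 0.8 -0.8 -0.8] 0.0855 0.0
[[-0.278  0.909  0.311]
 [ 0.609  0.417 -0.675]
 [-0.743  0.001 -0.669]]
side 0.58 [[0.486, -0.158, 0.006], [0.651, -0.078, 0.076], [0.791, 0.019, 0.14]]
scene 0.69 [[0.414, 0.137, 0.005], [0.435, 0.166, 0.053], [0.477, 0.197, 0.085]]
scene cup rim (array([0.4456, 0.1674]), np.float64(0.001), 156)
side cup rim (array([0.4468, 0.1643]), np.float64(0.0014), 115)
grip [ 0.51628771 -0.05387995  0.1021    ] n [-0.4830593   0.04115921  0.87461971]
1 0 [ 0.98  0.95 -1.44  2.37  1.76  1.01 -1.57] 0.0035 marg 0.0 rotvec from now [-1.8   4.41  4.11] eul [2.636 0.029 1.538]
1 1 [ 1.01  0.94 -1.44  2.34  1.7   0.96 -2.46] 0.0081 marg 0.0 rotvec from now [ 0.59  5.2  10.46] eul [ 2.826 -0.402  0.611]
1 2.0 [-0.73  0.88  0.98  2.37  4.14  0.7  -0.09] 0.0019 marg 0.0 rotvec from now [ 3.63  5.16 16.68] eul [-2.944 -0.469 -0.502]
-1 0 [-0.78  1.01  1.12  2.37  4.19  0.86 -1.32] 0.0019 marg 0.0 rotvec from now [ -5.65  -2.3  -15.79] eul [-2.636 -0.029 -1.603]
-1 1 [-0.77  0.99  1.09  2.37  4.18  0.83 -2.31] 0.0019 marg 0.0 rotvec from now [-5.1   0.58 -9.54] eul [-2.826  0.402 -2.531]
-1 2.0 [-0.29  0.55  0.32  2.37  3.51  0.27 -2.46] 0.0027 marg 0.0 rotvec from now [-3.87  2.72 -3.18] eul [2.944 0.469 2.64 ]
```

```bash
cat > dial2.py <<'E'
from dial import *
import plan
lo2=lo-.03;hi2=hi+.03
plan.lo,plan.hi=lo2,hi2
for sg in(1,-1):
  for lam in range(-50,51,10):
    y=sg*e;Rb=np.c_[np.cross(y,-n),y,-n]@Ro.from_rotvec([0,0,-.06]).as_matrix()
    qs=None;out=[];ok=True
    for turn in np.linspace(0,1.95,5):
        # lean about closing axis y (fixed to bar), then turn about n
        Rt=Ro.from_rotvec(-n*turn).as_matrix()@Rb@Ro.from_rotvec([0,np.radians(lam),0]).as_matrix();tcp=G-.005*Rt[:,2]*-1
        def res(q):
            x,r,pt=fk(q,p,s);return np.r_[(x-tcp)*10,(r-Rt).ravel()*2,.003*(q-(q0 if qs is None else qs))]
        g=solve(res,q0 if qs is None else qs,8 if qs is None else 2);x,r,pt=fk(g.x,p,s);qs=g.x
        out.append((round(float(np.linalg.norm(x-tcp))*1000,1),round(float(np.abs(r-Rt).max()),2)))
    print(sg,lam,out,qs.round(2))
E
python3 dial2.py | tail -22
```

```text
1 -50 [(0.0, 0.0), (0.0, 0.0), (0.0, 0.0), (0.0, 0.0), (0.0, 0.0)] [-0.16  0.8   0.44  1.73 -0.57  1.13 -1.33]
1 -40 [(0.0, 0.0), (0.0, 0.0), (0.0, 0.0), (0.0, 0.0), (0.0, 0.0)] [-0.08  0.68  0.27  1.86 -0.49  0.86 -1.41]
1 -30 [(0.0, 0.0), (0.0, 0.0), (0.0, 0.0), (0.0, 0.0), (0.0, 0.0)] [ 0.29  0.57 -0.28  2.   -0.02  0.58 -1.86]
1 -20 [(0.0, 0.0), (0.0, 0.0), (0.0, 0.0), (0.0, 0.0), (0.0, 0.0)] [ 0.38  0.53 -0.42  2.13  0.33  0.35 -2.22]
1 -10 [(0.0, 0.0), (0.0, 0.0), (1.3, 0.01), (2.7, 0.02), (7.1, 0.05)] [ 0.25  0.49 -0.3   2.21  0.57  0.19 -2.49]
1 0 [(0.0, 0.0), (0.0, 0.0), (4.0, 0.02), (21.4, 0.13), (26.2, 0.17)] [ 0.15  0.45 -0.2   2.21  0.54  0.19 -2.49]
1 10 [(0.0, 0.0), (4.5, 0.01), (13.6, 0.04), (39.1, 0.22), (44.7, 0.27)] [-0.04  0.43 -0.01  2.2   0.49  0.19 -2.49]
1 20 [(0.0, 0.0), (5.8, 0.02), (29.0, 0.07), (51.6, 0.3), (62.0, 0.37)] [-0.45  0.46  0.37  2.19  0.35  0.19 -2.49]
1 30 [(0.0, 0.0), (1.2, 0.0), (35.6, 0.09), (77.4, 0.25), (111.5, 0.43)] [ 1.64  2.1  -1.47  2.4   2.71  0.89 -2.49]
1 40 [(0.0, 0.0), (0.0, 0.0), (32.2, 0.1), (79.8, 0.18), (103.6, 0.44)] [ 1.63
[... 716 characters left out ...]
0.67  0.56  2.4   3.46  0.46 -2.49]
-1 0 [(0.0, 0.0), (0.0, 0.0), (0.0, 0.0), (0.0, 0.0), (0.0, 0.0)] [ 0.43  0.54 -0.6   2.39  2.15  0.41 -0.95]
-1 10 [(0.0, 0.0), (0.0, 0.0), (0.0, 0.0), (0.0, 0.0), (0.0, 0.0)] [ 0.35  0.5  -0.44  2.27  1.24  0.19 -0.02]
-1 20 [(0.0, 0.0), (0.0, 0.0), (0.0, 0.0), (0.0, 0.0), (0.0, 0.0)] [ 0.3   0.52 -0.32  2.13  0.18  0.34  1.06]
-1 30 [(0.0, 0.0), (0.0, 0.0), (0.0, 0.0), (0.0, 0.0), (0.0, 0.0)] [ 0.21  0.57 -0.17  2.   -0.12  0.58  1.37]
-1 40 [(0.0, 0.0), (0.0, 0.0), (0.0, 0.0), (0.0, 0.0), (0.0, 0.0)] [ 0.19  0.64 -0.11  1.86 -0.18  0.82  1.45]
-1 50 [(0.0, 0.0), (0.0, 0.0), (0.0, 0.0), (0.0, 0.0), (0.0, 0.0)] [ 0.17  0.73 -0.07  1.73 -0.22  1.04  1.49]
```

```bash
cat > dial3.py <<'E'
from dial import *
import plan
plan.lo,plan.hi=lo-.03,hi+.03
for sg,lam in((1,-30),(-1,30)):
    y=sg*e;Rb=np.c_[np.cross(y,-n),y,-n]@Ro.from_rotvec([0,0,-.06]).as_matrix()
    qs=q0
    for turn in np.linspace(0,2,6):
        Rt=Ro.from_rotvec(-n*turn).as_matrix()@Rb@Ro.from_rotvec([0,np.radians(lam),0]).as_matrix();tcp=G+.005*Rt[:,2]
        def res(q):
            x,r,pt=fk(q,p,s);return np.r_[(x-tcp)*10,(r-Rt).ravel()*2,.003*(q-qs)]
        g=solve(res,qs,4);x,r,pt=fk(g.x,p,s);qs=g.x
        print(sg,lam,turn.round(2),qs.round(2),"tcp",tcp.round(4),"z",Rt[:,2].round(2),"wr",pt[2].round(2),"rv",(Ro.from_matrix(R0.T@Rt).as_rotvec()/.15).round(2),"eul",Ro.from_matrix(Rt).as_euler("xyz").round(3))
    nt=Rb.T@n
    print("axis in tool (turn sign -n)",(Ro.from_rotvec([0,np.radians(lam),0]).as_matrix().T@Rb.T@(-n)).round(3))
E
python3 dial3.py | tail -14
```

```text
1 -30 0.0 [-0.61  0.67  0.25  2.31  1.58  0.56 -2.11] tcp [ 0.5183 -0.0566  0.0984] z [ 0.4  -0.54 -0.74] wr [0.39 0.11 0.33] rv [-0.66  1.05  4.35] eul [2.564 0.481 1.262]
1 -30 0.4 [-0.43  0.61  0.12  2.18  1.1   0.58 -1.9 ] tcp [ 0.5175 -0.0563  0.0979] z [ 0.23 -0.49 -0.84] wr [0.44 0.1  0.36] rv [0.82 1.61 6.52] eul [2.642 0.302 0.941]
1 -30 0.8 [-0.24  0.58 -0.01  2.08  0.75  0.62 -1.82] tcp [ 0.5168 -0.0558  0.0975] z [ 0.09 -0.38 -0.92] wr [0.49 0.06 0.38] rv [2.38 2.17 8.65] eul [2.771 0.155 0.619]
1 -30 1.2 [-0.06  0.57 -0.1   2.02  0.46  0.63 -1.81] tcp [ 0.5163 -0.0549  0.0972] z [ 0.   -0.21 -0.98] wr [0.52 0.01 0.4 ] rv [ 4.02  2.71 10.72] eul [2.937 0.056 0.286]
1 -30 1.6 [ 0.12  0.57 -0.18  1.99  0.19  0.62 -1.83] tcp [ 0.5162 -0.0539  0.0971] z [-0.02 -0.01 -1.  ] wr [ 0.52 -0.05  0.41] rv [ 5.74  3.24 12.73] eul [ 3.127  0.018 -0.058]
1 -30 2.0 [ 0.3   0.57 -0.28  2.   -0.06  0.57 -1.86] tcp [ 0.5164 -0.053   0.0972] z [ 0.03  0.18 -0.98] wr [ 0.51 -0.11  0.4 ] rv [ 7.56  3.76 14.67] eul [-2.966  0.046 -0.403]
axis in tool (turn sign -n) [ 0.5   -0.     0.866]
-1 30
[... 416 characters left out ...]
168 -0.0558  0.0975] z [ 0.09 -0.38 -0.92] wr [0.49 0.06 0.38] rv [ -2.32   2.55 -11.91] eul [-2.771 -0.155 -2.523]
-1 30 1.2 [-0.11  0.57 -0.04  2.02  0.4   0.62  1.38] tcp [ 0.5163 -0.0549  0.0972] z [ 0.   -0.21 -0.98] wr [0.52 0.01 0.4 ] rv [-2.64  3.91 -9.42] eul [-2.937 -0.056 -2.856]
-1 30 1.6 [ 0.07  0.57 -0.12  1.99  0.14  0.61  1.37] tcp [ 0.5162 -0.0539  0.0971] z [-0.02 -0.01 -1.  ] wr [ 0.52 -0.05  0.41] rv [-2.86  5.07 -6.85] eul [-3.127 -0.018  3.083]
-1 30 2.0 [ 0.26  0.57 -0.22  2.   -0.12  0.57  1.34] tcp [ 0.5164 -0.053   0.0972] z [ 0.03  0.18 -0.98] wr [ 0.51 -0.11  0.4 ] rv [-3.    6.04 -4.2 ] eul [ 2.966 -0.046  2.738]
axis in tool (turn sign -n) [-0.5    0.     0.866]
```

Emit:
play_rows --plan '[[[-0.74,0,-0.67],[0,0,0],0],[[-0.74,0,-0.67],[0,0,0],0],[[-0.74,0,-0.67],[0,0,0],0],[[-0.74,0,-0.67],[0,0,0],0],[[0,0,0],[-0.13,0.21,0.87],0],[[0,0,0],[-0.13,0.21,0.87],0],[[0,0,0],[-0.13,0.21,0.87],0],[[0,0,0],[-0.13,0.21,0.87],0],[[0,0,0],[-0.13,0.21,0.87],0],[[0,0,0],[0,0,0],0]]'

```text
clock: 27.22
position: [0.3947, 0.2787, 0.2656]
tool_rot: [2.566, 0.485, 1.26]
force: [0.6, 0.1, 0.1]
grip_width: 0.0428
finger_force: 0.0
```

```bash
python3 o.py; python3 - <<'E'
from h import *
o=bot.observe();R=Ro.from_euler("xyz",o["tool_rot"]).as_matrix()
a=R.T@(np.array([.482,-.008,.267])-o["position"])/.025;b=R.T@np.array([0,0,-.10])/.025
print("to over",a.round(2),"down .1",b.round(2))
E
```

```text
27.225 [-1.501  0.486  0.485  1.948  0.502  1.123 -1.5  ] [0.3947 0.2787 0.2656] [2.566 0.485 1.26 ] f [0.6 0.1 0.1] 0.0428 0.0
[[ 0.27   0.876  0.399]
 [ 0.843 -0.015 -0.538]
 [-0.466  0.482 -0.742]]
to over [-8.74  3.25  7.53] down .1 [ 1.86 -1.93  2.97]
```

Emit:
play_rows --plan '[[[-0.87,0.32,0.75],[0,0,0],0],[[-0.87,0.32,0.75],[0,0,0],0],[[-0.87,0.32,0.75],[0,0,0],0],[[-0.87,0.32,0.75],[0,0,0],0],[[-0.87,0.32,0.75],[0,0,0],0],[[-0.87,0.32,0.75],[0,0,0],0],[[-0.87,0.32,0.75],[0,0,0],0],[[-0.87,0.32,0.75],[0,0,0],0],[[-0.87,0.32,0.75],[0,0,0],0],[[-0.87,0.32,0.75],[0,0,0],0],[[0.46,-0.48,0.74],[0,0,0],0],[[0.46,-0.48,0.74],[0,0,0],0],[[0.46,-0.48,0.74],[0,0,0],0],[[0.46,-0.48,0.74],[0,0,0],0],[[0,0,0],[0,0,0],0]]'

```text
clock: 29.1
position: [0.4807, -0.0075, 0.166]
tool_rot: [2.567, 0.49, 1.262]
force: [0.2, -0.2, 0.2]
grip_width: 0.043
finger_force: 0.0
```

```bash
python3 o.py; python3 - <<'E'
from h import *
f=grab_frame("wrist");save(f,"wrist3");P=cloud(f)
r=regions_of("dial","wrist");print([(round(q["p"],2),np.round(q["box"])) for q in r[:2]])
psi=-.085;a=np.radians(29);u=np.array([np.cos(psi),np.sin(psi),0]);v=np.array([-u[1],u[0],0]);Z=np.array([0,0,1.])
n=-np.sin(a)*u+np.cos(a)*Z;e=np.cos(a)*u+np.sin(a)*Z
G=np.array([.5163,-.0539,.1021]);X=P[f["depth"]>0]-G
h=X@n+.037;E_=X@e;V=X@v
m=(abs(h)<.006)&(np.hypot(E_,V)>.032)&(np.hypot(E_,V)<.05);print("face h med",np.median(h[m]),m.sum())
for lo,hi,rad in((.004,.012,.033),(.03,.05,.035)):
    k=(h>lo)&(h<hi)&(np.hypot(E_,V)<rad);A=np.c_[E_,V][k].astype(np.float32)*1000;print(lo,k.sum(),cv2.minAreaRect(A),h[k].max())
E
```

```text
29.1 [-1.12   0.612  0.724  2.341  1.023  0.401 -1.643] [ 0.4807 -0.0075  0.166 ] [2.567 0.49  1.262] f [ 0.2 -0.2  0.2] 0.043 0.0
[[ 0.268  0.878  0.398]
 [ 0.841 -0.011 -0.541]
 [-0.471  0.479 -0.741]]
[(0.76, array([276., 190., 371., 288.]))]
face h med 0.00033797438391709733 6429
0.004 1539 ((0.3833503723144531, 7.574609756469727), (50.712432861328125, 65.79006958007812), 86.60443115234375) 0.01199440572702164
0.03 1707 ((0.10983133316040039, -1.1376380920410156), (13.999770164489746, 57.5831413269043), 4.0087890625) 0.04487910429448261
```

View pics/wrist3.png

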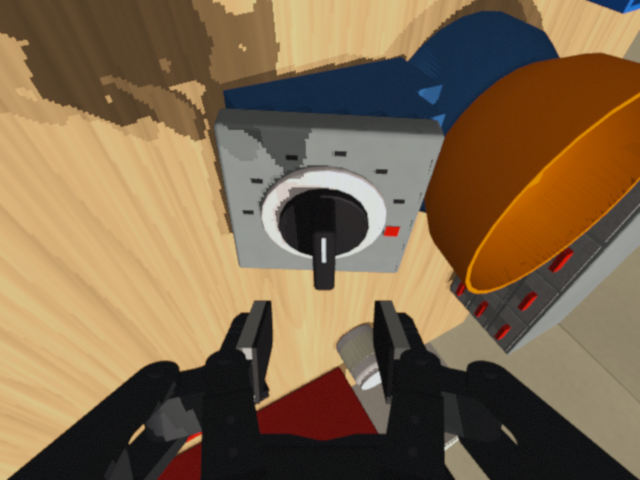

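```bash
python3 - <<'E'
from h import *
f=grab_frame("wrist")
psi=-.085;a=np.radians(29);u=np.array([np.cos(psi),np.sin(psi),0]);v=np.array([-u[1],u[0],0]);Z=np.array([0,0,1.])
n=-np.sin(a)*u+np.cos(a)*Z;e=np.cos(a)*u+np.sin(a)*Z
G=np.array([.5163,-.0539,.1021])-.001*v
pr=lambda X:(lambda c:(c[:2]/c[2])@np.diag([f["camera_matrix"][0,0],f["camera_matrix"][1,1]])+f["camera_matrix"][:2,2])(f["R"]@X+f["t"])
for nm,X in(("center top",G+.007*n),("+y end",G+.007*n+.028*v),("-y end",G+.007*n-.028*v),("+e",G+.007*n+.02*e),("bar base +y",G+.028*v-.025*n),("bar base -y",G-.028*v-.025*n)):print(nm,pr(X).round())
P=cloud(f);hsv=f["pixels"].astype(int);m=(hsv.min(-1)>150)
ys,xs=np.where(m[225:275,305:340]);print(len(xs),xs.mean()+305,ys.mean()+225);X=P[ys+225,xs+305]-G;print(np.median(X@v),np.median(X@e),np.median(X@n))
E
```

```text
center top [322. 264.]
+y end [324. 233.]
-y end [319. 291.]
+e [355. 266.]
bar base +y [324. 194.]
bar base -y [319. 253.]
135 321.8 251.28148148148148
0.009660543585956862 -0.0008506496513639811 0.006856078980391204
```

The wrist view shows the bar with its white line on the +y half (pixel 322,251) and the red mark upslope at (391,231). The pose matches my estimate, so I approach and grip the bar.

Emit:
play_rows --plan '[[[0,0.01,0.92],[0,0,0],0],[[0,0.01,0.92],[0,0,0],0],[[0,0.01,0.92],[0,0,0],0],[[0,0.01,0.92],[0,0,0],0],[[0,0,0],[0,0,0],0],[[0,0,0],[0,0,0],1],[[0,0,0],[0,0,0],1],[[0,0,0],[0,0,0],1],[[0,0,0],[0,0,0],1]]' --newtons 50

```text
clock: 30.38
position: [0.517, -0.0551, 0.1004]
tool_rot: [2.566, 0.484, 1.26]
force: [-12.2, 6.6, 10.9]
grip_width: 0.0128
finger_force: 50.7
```

```bash
python3 o.py
```

```text
30.375 [-0.981  0.852  0.768  2.32   1.668  0.17  -2.279] [ 0.517  -0.0551  0.1004] [2.566 0.484 1.26 ] f [-12.2   6.6  10.9] 0.0128 50.72737991809845
[[ 0.271  0.876  0.399]
 [ 0.843 -0.015 -0.538]
 [-0.465  0.482 -0.743]]
```

Emit:
play_rows --plan '[[[0,-0.01,0],[0.5,0,0.86],1],[[0,-0.01,0],[0.5,0,0.86],1],[[0,-0.01,0],[0.5,0,0.86],1],[[0,-0.01,0],[0.5,0,0.86],1]]'

```text
clock: 30.88
position: [0.5172, -0.0553, 0.1005]
tool_rot: [2.651, 0.283, 0.892]
force: [-4.6, 0.5, -34.1]
grip_width: 0.0132
finger_force: 52.8
```

```bash
python3 o.py; cat > g.py <<'E'
from h import *
import sys
o=bot.observe();R=Ro.from_euler("xyz",o["tool_rot"]).as_matrix()
psi=-.085;a=np.radians(29);u=np.array([np.cos(psi),np.sin(psi),0]);Z=np.array([0,0,1.])
n=-np.sin(a)*u+np.cos(a)*Z;e=np.cos(a)*u+np.sin(a)*Z
b=np.cross(n,R[:,1]);b-=n*(b@n);v=np.cross(Z,u)
ang=np.arctan2(b@e,b@v);print("bar angle upslope of +y",ang%np.pi,"dial est",1.57+(ang if abs(ang)<1.57 else ang-np.pi*np.sign(ang)),"or",ang)
G=np.array([.5163,-.0539,.1021]);print("grasp err tool units",(R.T@(G+.005*R[:,2]-o["position"])/.025).round(2), "moment",o["moment"].round(2), "n.force",o["force"].round(1))
E
python3 g.py
```

```text
30.875 [-0.672  0.665  0.443  2.174  0.793  0.413 -1.671] [ 0.5172 -0.0553  0.1005] [2.651 0.283 0.892] f [ -4.6   0.5 -34.1] 0.0132 52.80715227127075
[[ 0.603  0.769  0.212]
 [ 0.748 -0.451 -0.487]
 [-0.279  0.452 -0.847]]
bar angle upslope of +y 0.39472007454657326 dial est 1.9647200745465734 or 0.39472007454657326
grasp err tool units [ 0.   -0.02  0.11] moment [ 3.97  2.88 -0.41] n.force [ -4.6   0.5 -34.1]
```

Emit:
play_rows --plan '[[[0,-0.01,0.08],[0.5,0,0.86],1],[[0,-0.01,0.04],[0.5,0,0.86],1]]'

```text
clock: 31.12
position: [0.5173, -0.0558, 0.0997]
tool_rot: [2.747, 0.171, 0.652]
force: [-44.9, 34.1, 61.8]
grip_width: 0.0126
finger_force: 67.7
```

```bash
python3 o.py; python3 g.py
```

```text
31.125 [-0.493  0.619  0.306  2.095  0.545  0.503 -1.613] [ 0.5173 -0.0558  0.0997] [2.747 0.171 0.652] f [-44.9  34.1  61.8] 0.0126 67.6566731929779
[[ 0.783  0.612  0.108]
 [ 0.598 -0.694 -0.401]
 [-0.171  0.379 -0.91 ]]
bar angle upslope of +y 0.6936931953268624 dial est 2.263693195326862 or 0.6936931953268624
grasp err tool units [-0.   -0.04  0.08] moment [ 2.28  7.64 -2.72] n.force [-44.9  34.1  61.8]
```

Emit:
play_rows --plan '[[[0,0,-0.08],[0,0,0],0.4],[[0,0,0],[0,0,0],0.4],[[0,0,0],[0,0,0],0.4]]' --newtons 20

```text
clock: 31.5
position: [0.5201, -0.0587, 0.1008]
tool_rot: [2.739, 0.172, 0.654]
force: [0.3, -0.3, 0.4]
grip_width: 0.0256
finger_force: 0.0
```

```bash
python3 o.py; python3 g.py; python3 dial.py >/dev/null; python3 - <<'E'
from h import *
f=grab_frame("wrist")
psi=-.085;a=np.radians(29);u=np.array([np.cos(psi),np.sin(psi),0]);v=np.array([-u[1],u[0],0]);Z=np.array([0,0,1.])
n=-np.sin(a)*u+np.cos(a)*Z;e=np.cos(a)*u+np.sin(a)*Z
G=np.array([.5163,-.0539,.1021]);X=cloud(f)[f["depth"]>0]-G
h=X@n+.037;A=np.c_[X@e,X@v];k=(h>.041)&(h<.047)&(np.hypot(*A.T)<.03);print(k.sum(),cv2.minAreaRect(A[k].astype(np.float32)*1000))
E
```

```text
31.5 [-0.494  0.621  0.312  2.092  0.554  0.502 -1.616] [ 0.5201 -0.0587  0.1008] [2.739 0.172 0.654] f [ 0.3 -0.3  0.4] 0.0256 0.0
[[ 0.782  0.613  0.113]
 [ 0.599 -0.69  -0.407]
 [-0.171  0.386 -0.907]]
bar angle upslope of +y 0.6885598031488963 dial est 2.2585598031488963 or 0.6885598031488963
grasp err tool units [-0.01 -0.21  0.06] moment [ 0.43  0.1  -0.02] n.force [ 0.3 -0.3  0.4]
3313 ((0.21171188354492188, 2.0335731506347656), (53.04230880737305, 45.31983947753906), 21.4859676361084)
```

Emit:
play_rows --plan '[[[0,-0.21,0.06],[0,0,0],0.4],[[0,0,0],[0,0,0],0.4],[[0,0,0],[0,0,0],1],[[0,0,0],[0,0,0],1],[[0,-0.01,0],[0.3,0,0.52],1],[[0,-0.01,0],[0.3,0,0.52],1],[[0,-0.01,0],[0.3,0,0.52],1]]' --newtons 20

```text
clock: 32.42
position: [0.5169, -0.0558, 0.0973]
tool_rot: [2.846, 0.091, 0.428]
force: [1.5, -4.1, 0.4]
grip_width: 0.0136
finger_force: 23.7
```

```bash
python3 o.py; python3 g.py
```

```text
32.425 [-0.358  0.602  0.222  2.045  0.359  0.545 -1.614] [ 0.5169 -0.0558  0.0973] [2.846 0.091 0.428] f [ 1.5 -4.1  0.4] 0.0136 23.669883012771606
[[ 0.906  0.421  0.042]
 [ 0.414 -0.859 -0.301]
 [-0.091  0.29  -0.953]]
bar angle upslope of +y 0.9623381938625277 dial est 2.532338193862528 or 0.9623381938625277
grasp err tool units [-0.01 -0.02 -0.01] moment [-0.27  0.03  0.25] n.force [ 1.5 -4.1  0.4]
```

Emit:
play_rows --plan '[[[0,-0.01,0],[0.3,0,0.52],1],[[0,-0.01,0],[0.3,0,0.52],1],[[0,-0.01,0],[0.3,0,0.52],1],[[0,-0.01,0],[0.3,0,0.52],1],[[0,-0.01,0],[0.3,0,0.52],1],[[0,-0.01,0],[0.3,0,0.52],1]]'

```text
clock: 33.17
position: [0.5168, -0.055, 0.0971]
tool_rot: [3.097, 0.01, -0.033]
force: [1.6, -5.9, 1.9]
grip_width: 0.0136
finger_force: 23.5
```

```bash
python3 o.py; python3 g.py
```

```text
33.175 [-9.400e-02  5.820e-01  8.000e-02  1.991e+00 -1.000e-03  5.830e-01
 -1.629e+00] [ 0.5168 -0.055   0.0971] [ 3.097  0.01  -0.033] f [ 1.6 -5.9  1.9] 0.0136 23.484820425510406
[[ 0.999 -0.032 -0.011]
 [-0.033 -0.998 -0.044]
 [-0.01   0.044 -0.999]]
bar angle upslope of +y 1.5030349735873507 dial est 3.073034973587351 or 1.5030349735873507
grasp err tool units [-0.02 -0.04 -0.  ] moment [-1.02  0.02  0.14] n.force [ 1.6 -5.9  1.9]
```

Remaining: about 0.33 rad, plus a little over to reach the stop.

Emit:
play_rows --plan '[[[0,-0.02,0],[0.3,0,0.52],1],[[0,-0.02,0],[0.3,0,0.52],1],[[0,-0.02,0],[0.3,0,0.52],1],[[0,-0.01,0],[0.2,0,0.35],1],[[0,0,0],[0.12,0,0.2],1],[[0,0,0],[0,0,0],1]]'

```text
clock: 33.92
position: [0.517, -0.0545, 0.0972]
tool_rot: [-3.009, 0.023, -0.347]
force: [-0.7, -11.7, 8.4]
grip_width: 0.0138
finger_force: 41.5
```

```bash
python3 o.py; python3 g.py
```

```text
33.925 [ 0.082  0.579 -0.013  1.997 -0.238  0.565 -1.647] [ 0.517  -0.0545  0.0972] [-3.009  0.023 -0.347] f [ -0.7 -11.7   8.4] 0.0138 41.51270477202354
[[ 0.94  -0.34   0.023]
 [-0.34  -0.931  0.132]
 [-0.023 -0.132 -0.991]]
bar angle upslope of +y 1.8661805451669111 dial est 0.29458789157711807 or 1.8661805451669111
grasp err tool units [-0.04 -0.04  0.01] moment [-2.9   0.34  0.92] n.force [ -0.7 -11.7   8.4]
```

Emit:
play_rows --plan '[[[0,0,0],[0,0,0],0.4],[[0,0,0],[0,0,0],0.2],[[0,0,0],[0,0,0],0.2],[[0,0,-0.5],[0,0,0],0.2],[[0,0,-1],[0,0,0],0.2],[[0,0,-1],[0,0,0],0.2],[[0,0,-1],[0,0,0],0.2],[[0,0,-1],[0,0,0],0.2],[[0,0,-1],[0,0,0],0.2],[[0,0,-1],[0,0,0],0.2],[[-0.8,0,0],[0,0,0],0.2],[[-0.8,0,0],[0,0,0],0.2],[[0,0,0],[0,0,0],0.2]]'

```text
clock: 35.55
position: [0.4746, -0.0605, 0.2598]
tool_rot: [-3.008, 0.024, -0.345]
force: [0.1, -0.3, 0.7]
grip_width: 0.0343
finger_force: 0.0
```

```bash
python3 o.py; python3 - <<'E'
from h import *
psi=-.085;a=np.radians(29);u=np.array([np.cos(psi),np.sin(psi),0]);v=np.array([-u[1],u[0],0]);Z=np.array([0,0,1.])
n=-np.sin(a)*u+np.cos(a)*Z;e=np.cos(a)*u+np.sin(a)*Z
G=np.array([.5163,-.0539,.1021])
for c in("wrist","side"):
    f=grab_frame(c);P=cloud(f);X=P[f["depth"]>0]-G;C=f["pixels"][f["depth"]>0].astype(int)
    h=X@n+.037;A=np.c_[X@e,X@v];k=(h>.035)&(h<.048)&(np.hypot(*A.T)<.032)
    r=cv2.minAreaRect(A[k].astype(np.float32)*1000);w=k&(C.min(1)>130);print(c,k.sum(),r,"white at (e,v)",np.median(A[w],0) if w.any() else None)
    rd=(abs(h)<.004)&(C[:,0]>130)&(C[:,1:].max(1)<80)&(np.hypot(*A.T)<.07);print("red",np.median(A[rd],0))
    if c=="wrist":save(f,"wrist4")
for c in("scene","side"):
    f=grab_frame(c);P=cloud(f)
    for t in["cup","sleeve","glue","offcut","clamp","hammer","tin"]:
        for q in regions_of(t,c)[:1]:
            X=P[q["mask"]&(f["depth"]>0)];print(c,t,np.percentile(X,[2,50,98],axis=0).round(3).tolist())
E
```

```text
35.55 [ 0.062  0.275  0.036  1.962 -0.186  0.904 -1.706] [ 0.4746 -0.0605  0.2598] [-3.008  0.024 -0.345] f [ 0.1 -0.3  0.7] 0.0343 0.0
[[ 0.941 -0.338  0.022]
 [-0.338 -0.932  0.134]
 [-0.024 -0.133 -0.991]]
wrist 1218 ((1.4726905822753906, -2.137514114379883), (13.993875503540039, 56.2489128112793), 75.37303161621094) white at (e,v) None
red [nan nan]
side 145 ((0.4975299835205078, -1.7587690353393555), (18.383769989013672, 58.11692428588867), 76.3243408203125) white at (e,v) None
red [nan nan]
scene cup [[0.414, 0.137, 0.003], [0.435, 0.167, 0.053], [0.477, 0.198, 0.086]]
scene sleeve [[0.535, 0.247, 0.0], [0.567, 0.276, 0.039], [0.593, 0.305, 0.057]]
scene glue [[0.747, 0.165, 0.013], [0.775, 0.196, 0.112], [0.792, 0.219, 0.17]]
scene offcut [[0.339, 0.399, -0.0], [0.399, 0.422, 0.021], [0.446, 0.446, 0.025]]
scene clamp [[0.326, -0.484, -0.002], [0.394, -0.459, 0.015], [0.457, -0.419, 0.021]]
scene hammer [[0.651, 0.271, 0.001], [0.717, 0.408, 0.023], [0.767, 0.506, 0.028]]
scene tin [[0.595, -0.497, 0.001], [0.631, -0.451, 0.067], [0.657, -0.432, 0.081]]
side cup [[0.416, 0.132, -0.0], [0.447, 0.157, 0.055], [0.486, 0.212, 0.087]]
side sleeve [[0.462, 0.013, 0.002], [0.543, 0.261, 0.032], [0.565, 0.299, 0.291]]
side glue [[0.734, 0.155, 0.005], [0.755, 0.17, 0.089], [0.787, 0.201, 0.171]]
side offcut [[0.338, 0.393, 0.001], [0.391, 0.411, 0.021], [0.446, 0.442, 0.027]]
side clamp [[0.326, -0.49, -0.0], [0.395, -0.47, 0.017], [0.459, -0.425, 0.023]]
side tin [[0.588, -0.507, 0.01], [0.612, -0.48, 0.078], [0.651, -0.444, 0.084]]
  return _methods._mean(a, axis=axis, dtype=dtype,
  ret = um.true_divide(
```

View pics/wrist4.png

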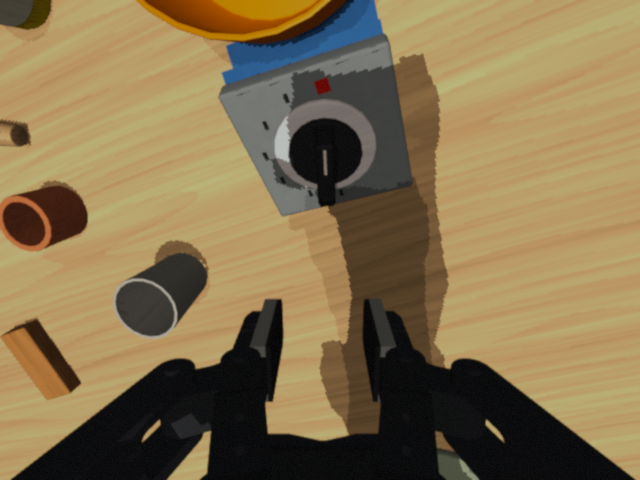

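The pointer (323,160) now lines up with the red square (322,86). The bar fit gives the dial at about 3.40 rad, the cup is upright and empty, and the bystanders have not moved.

```bash
python3 -c "
from workcell import bot
print(bot.job_done())"
```

```text
the job is handed in; nothing more can be done
None
```

I handed the job in at about 36 s: all six stones are in the bowl, the empty cup stands upright on the bench, and the dial is at its end stop on the red mark, with nothing else moved; gripping the dial briefly put about 84 N on the wrist (limit 120 N), and the hand-in gave no verdict.

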